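# Hold the junction-box cover over its screw holes

### The arm

A 6-joint arm with a two-finger parallel gripper is mounted at the origin on a cart in front of the work surface, level with it; the furniture and walls round the work are solid. World frame = base frame: x ahead of the robot, y to its left, z up, the work surface at z = 0. Lengths are in m, angles in rad, forces in N, time in s.
With the tool pointing down it reaches from about 0.3 to 0.875 m from the base axis. Payload 4.2 kg.
Tool frame: the origin (TCP) lies midway between the tips of the shut fingers; the grasp point (between the pads) lies 19 mm behind it; y points along the fingers, x is the direction in which the jaws open and shut, and the axes are right-handed (so a half turn about y gives the same grasp; the last joint's range is limited). The gripper opens to 85 mm and grips with 20 to 120 N. Pads are 22 mm wide; open, the fingers measure 114 mm over their backs; the gripper's body (76 mm by 85 mm) begins 54 mm behind the grasp point. The pads swing forward as they close: fully open they stand 13 mm farther back than shut.
Start: joints at [-1.191, 0.32, 1.565, -0, 1.257, -0.02], TCP at [0.224, -0.53, 0.231] pointing down, gripper open.
Joint ranges: [-3.11, 3.11], [-0.84, 2.01], [0.21, 2.61], [-1.34, 4.49], [0.05, 2.63], [-2.56, 2.56]. Speed limits (rad/s): [2.57, 2.57, 3.14, 3.14, 3.14, 3.14].

### API

Orientations are given as a rotation vector (axis times angle).
In Python, from plant import sense, grab_frame, finish_job gives the robot as it stands.
- The arm moves only by the tool jog_arm, never from a script. Its arguments are lists of equal length, an entry for each row: "translation": the shift along the tool's x, y, z in mm, a list of three; "rot": the turn, a rotation vector about the tool's x, y, z in rad, a list of three; "fingers": the closure in counts, from 0 (fully open) to 255 (shut). In form: {"translation": [[x, y, z], ...], "rot": [[ax, ay, az], ...], "fingers": [fingers, ...]}. A call has 1 to 10 rows; each row shifts and turns the commanded pose from where the row before left it, along the tool's axes as they then stand; what a row does not reach is not made up. A row lasts 1/8 s, in which the tool goes at most 62.5 mm and 10.7 degrees, less where a joint would pass 70% of its speed; a pose out of reach is approached as far as the arm can. A call with a gripper value outside its range is refused whole. The fingers move at their own pace and stop on an object; the grip force is fixed at half the most. Time passes only in rows, so rows that do not move let the fingers close. It gives the time, the measured TCP pose, the force and the opening at its end, in the units of the state.
- sense(): the state, without advancing time (a new reading comes with each control period).
- grab_frame(name): name is "scene" or "top" or "wrist"; returns a dict with "pixels" (384x512x3 uint8, red, green, blue), "camera_matrix" (3x3 intrinsics, pixels), "dist" ([k1, k2, p1, p2, k3] as OpenCV has them; the pictures are not rectified), "R" (3x3) and "t" (3): a world point X has camera coordinates R X + t. Camera axes: x right, y down, z forward; pixel columns grow to the right and rows downward; lengths in m; the calibration is good to about 2 mm. A picture is of the moment at which its call begins. There is no depth.
- finish_job(): hands the job in, once; it reports no verdict.
The state is a dict: "time_s": time; "joint_positions": joint angles; "joint_vel": joint speeds; "joint_torque": joint torques, N m; "tcp_pos": TCP position; "tool_rot": TCP orientation; "wrist_force": force on the tool from outside, world axes, zero at the start; "wrist_torque": the same for the moment, N m; "grip_width": finger opening in m.
Only numpy, scipy, OpenCV 4.12 (cv2) and the standard library are available. Lean on these libraries where they do the work, as an engineer would, in place of code of your own. Each camera call takes 0.05 s, during which the arm holds its last target.

### The job

Slide the open junction-box housing along the bench, without lifting it, into the steel nest until it sits fully home against the back stops. Then take the grey cover by its raised dome and hold it level about a centimetre above the housing, narrow end over narrow end and all four screw holes over the threaded holes, so that I can start the screws; it must never touch the housing, because the gasket only lies loose on the rim. Finish still holding it there, and leave the screw tin, the stopwatch and the setting block where they are.

Things in the scene. Friction and masses are not known exactly. Their poses are not given: they have to be found in the camera images.
- housing_center (a point): Middle of the open cast-aluminium junction-box housing (loose, 0.55 kg), 24 mm above its underside. Housing 90 mm (x) by 110 mm (y), 48 mm high with the black gasket on its rim. +x points to its narrow end, toward the nest. The near end face, at x -45 mm, is flat, 110 mm wide and turned to the robot. Friction on the bench about 0.5 to 0.8.
- housing: The same housing; origin in the middle of its underside. At the narrow (+x) end both upright corners are cut off by 20 mm at 45 degrees, leaving an end face 70 mm wide; from its middle a black cable gland, 20 mm across and 27 mm above the underside, sticks out 23 mm.
- nest_home (a point): Point on the bench where the middle of the housing stands when fully home in the fixed steel nest; +x is the direction in which the housing is pushed in. Two stops, 28 mm high, with round white pads meet the narrow end of the housing 45 mm beyond this point; the gland passes between them.
- nest: The nest, on a thin grey sheet; origin as point nest_home. Rails 20 mm high run from x -34 to 18 mm, with white lead-ins flaring 14 degrees out to x -64; all slippery (friction 0.12). Right rail: face at y -55, the datum. Left rail: face at y 59, with a white spring plunger 8 mm out of it (x -8, 11 mm up) that presses the housing to the datum with about 4 N. The housing's near face ends 11 mm out of the straight rails.
- cover_center (a point): Middle of the loose grey-painted cover (0.17 kg), 16 mm above its underside and below its top. It lies right side up on a dark rubber pad 6 mm thick. It is lifted by the raised dome in its middle: flat sides, 52 mm long in x, 34 mm wide in y, 28 mm high above the plate. Axes as the housing's: when laid on properly, x, y and z of both agree.
- cover: The same cover; origin in the middle of its underside. Plate 4 mm thick with the housing's outline: 90 by 110 mm, both corners of the narrow +x end cut off by 20 mm.
- screw_tin: Round white tin, 64 mm across, 25 mm high, standing by; origin under its middle.
- stopwatch: Dark grey stopwatch with a red and a green button, 50 by 62 mm, 19 mm high, lying by; origin under its middle.
- gauge_block: Ground steel setting block, 25 by 40 mm, 35 mm high, standing by; origin under its middle.
- cover_hole_near_left (a point): Screw hole through the cover, 9 mm wide, near left one; the point is its middle on the cover's underside, at x -36, y 46 mm in the cover's axes.
- housing_hole_near_left (a point): Threaded hole (brass insert, 6 mm bore) that belongs to it; the point is its middle level with the top of the gasket, 48 mm above the housing's underside, at x -36, y 46 mm in the housing's axes.
- cover_hole_near_right (a point): Screw hole through the cover, 9 mm wide, near right one; the point is its middle on the cover's underside, at x -36, y -46 mm in the cover's axes.
- housing_hole_near_right (a point): Threaded hole (brass insert, 6 mm bore) that belongs to it; the point is its middle level with the top of the gasket, 48 mm above the housing's underside, at x -36, y -46 mm in the housing's axes.
- cover_hole_far_left (a point): Screw hole through the cover, 9 mm wide, far left one; the point is its middle on the cover's underside, at x 36, y 27 mm in the cover's axes.
- housing_hole_far_left (a point): Threaded hole (brass insert, 6 mm bore) that belongs to it; the point is its middle level with the top of the gasket, 48 mm above the housing's underside, at x 36, y 27 mm in the housing's axes.
- cover_hole_far_right (a point): Screw hole through the cover, 9 mm wide, far right one; the point is its middle on the cover's underside, at x 36, y -27 mm in the cover's axes.
- housing_hole_far_right (a point): Threaded hole (brass insert, 6 mm bore) that belongs to it; the point is its middle level with the top of the gasket, 48 mm above the housing's underside, at x 36, y -27 mm in the housing's axes.

How it is judged:
On the way, in this order (a step that is already met when the one before it is completed fails the run):
1. the housing sits fully home in the nest, let go of, the cover still on its pad (x of housing_center in the frame of nest_home between -0.004 and 0.004 m and y of housing_center in the frame of nest_home between -0.004 and 0.004 m and angle between the x axis of housing_center and the x axis of nest_home, either way round below 0.06 rad and height (world z) of housing_center below 0.029 m and height (world z) of cover_center below 0.03 m and contact force between the fingers and housing below 0.05 N), for 0.2 s.
2. the cover is lifted off its pad by the gripper (height (world z) of cover_center above 0.05 m and contact force between the fingers and cover above 1 N), for 0.2 s.
At the end, for the whole second after the job is handed in: Housing home: within 4 mm of the home point each way, turned under 0.06 rad, flat on the bench. The gripper holds the cover still, level (under 0.06 rad), its underside 3 to 20 mm above the gasket at every hole, each hole within 4 mm sideways of its threaded hole, cover not touching the housing (x of housing_center in the frame of nest_home between -0.004 and 0.004 m and y of housing_center in the frame of nest_home between -0.004 and 0.004 m and angle between the x axis of housing_center and the x axis of nest_home, either way round below 0.06 rad and height (world z) of housing_center below 0.029 m and horizontal distance between cover_hole_near_left and housing_hole_near_left below 0.004 m and horizontal distance between cover_hole_near_right and housing_hole_near_right below 0.004 m and horizontal distance between cover_hole_far_left and housing_hole_far_left below 0.004 m and horizontal distance between cover_hole_far_right and housing_hole_far_right below 0.004 m and z of cover_hole_near_left in the frame of housing_hole_near_left between 0.003 and 0.02 m and z of cover_hole_near_right in the frame of housing_hole_near_right between 0.003 and 0.02 m and z of cover_hole_far_left in the frame of housing_hole_far_left between 0.003 and 0.02 m and z of cover_hole_far_right in the frame of housing_hole_far_right between 0.003 and 0.02 m and contact force between the fingers and cover above 1 N and contact force between cover and housing below 0.05 N and angle between cover_center's own z axis and vertical below 0.06 rad and linear speed of each of cover, housing below 0.01 m/s); the arm keeps its last pose, push and grip.
It fails at once if the cover touches the housing or its gasket (contact force between cover and housing above 0.3 N).
It fails at once if the housing is lifted more than a centimetre off the bench (height (world z) of housing_center above 0.035 m).
It fails at once if the screw tin, the stopwatch or the setting block is moved more than 2 cm (distance of any of screw_tin, stopwatch, gauge_block from where it was at the start of the episode above 0.02 m).
It also fails if it takes over 53 s, if anything falls off the work surface, if the arm or the gripper's body presses on something with over 40 N, if the wrist force passes 120 N, or if a joint passes its speed limit or range.

## Working session

There is one attempt and no reset: what is moved stays moved. The work goes in short steps, Python scripts to look and compute and a tool call to move; the robot and the scene stay as the last step left them, time stands still between calls to the robot, and variables do not carry over. Pictures are saved under pics/ and viewed, and the job is handed in when it is done.

Besides the shell and the picture viewer there is one more tool, called after ">>>" by a JSON object that holds its "op" and its "data". jog_arm: Moves the arm, as the interface text tells. Its arguments: {"type":"object","properties":{"translation":{"type":"array","items":{"type":"array","items":{"type":"number"}}},"rot":{"type":"array","items":{"type":"array","items":{"type":"number"}}},"fingers":{"type":"array","items":{"type":"number"}}},"required":["translation","rot","fingers"]}

```bash
ls; mkdir -p pics; cat > h.py <<'E'
import numpy as np, cv2
from plant import sense, grab_frame, finish_job
def snap(n,f):
    d=grab_frame(n); cv2.imwrite(f'pics/{f}.png',cv2.cvtColor(d['pixels'],cv2.COLOR_RGB2BGR))
    np.savez(f'pics/{f}.npz',**{k:np.array(v) for k,v in d.items()}); return d
def load(f): return dict(np.load(f'pics/{f}.npz'))
def ray(d,uv):
    uv=np.array(uv,float).reshape(-1,1,2)
    n=cv2.undistortPoints(uv,d['camera_matrix'],d['dist']).reshape(-1,2)
    v=np.c_[n,np.ones(len(n))]@d['R']; c=-d['R'].T@d['t']; return c,v
def plane(d,uv,z):
    c,v=ray(d,uv); s=(z-c[2])/v[:,2]; return c+s[:,None]*v
def proj(d,X):
    r,_=cv2.Rodrigues(d['R']); return cv2.projectPoints(np.array(X,float).reshape(-1,1,3),r,d['t'],d['camera_matrix'],d['dist'])[0].reshape(-1,2)
def tri(d1,a,d2,b):
    c1,v1=ray(d1,a);c2,v2=ray(d2,b);out=[]
    for p,q in zip(v1,v2):
        s=np.linalg.lstsq(np.c_[p,-q],c2-c1,rcond=None)[0]
        A=c1+s[0]*p;B=c2+s[1]*q; out.append(np.r_[(A+B)/2,np.linalg.norm(A-B)])
    return np.array(out)
E
python3 - <<'E'
from h import *
for n in ("scene","top","wrist"):
    d=snap(n,n+"0"); print(n,-d['R'].T@d['t'])
print(sense())
E
```

```text
pics
scene [-0.42001548  0.70199206  0.97803619]
top [0.38672283 0.04169303 1.0474814 ]
wrist [ 0.30128663 -0.49755165  0.37302529]
{'time_s': 0.15, 'joint_positions': array([-1.19102984e+00,  3.20126015e-01,  1.56539191e+00,  1.22872512e-05,
        1.25740659e+00, -2.00314708e-02]), 'joint_vel': array([ 0.00199941, -0.00104322, -0.00434491,  0.00029802,  0.00032612,
        0.00033502]), 'joint_torque': array([ 2.42866299e-04, -4.15841961e+01, -2.34345299e+01,  5.32742797e-05,
        6.01156731e-03,  2.32417119e-05]), 'tcp_pos': array([ 0.22366247, -0.52932603,  0.23068901]), 'tool_rot': array([-1.3714333 ,  0.91065661, -0.90886478]), 'wrist_force': array([-0.05129171, -0.82552801, -0.82144044]), 'wrist_torque': array([0.02299372, 0.00196439, 0.0408338 ]), 'grip_width': 0.08519359387878032}
```

View pics/scene0.png

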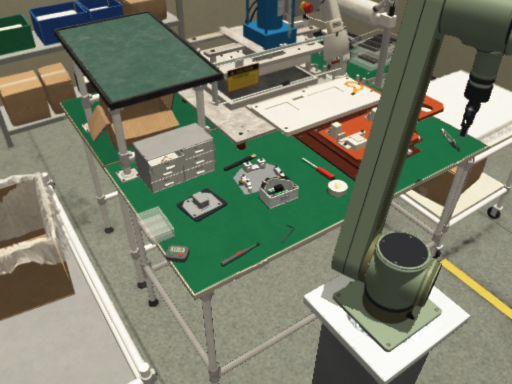

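View pics/top0.png

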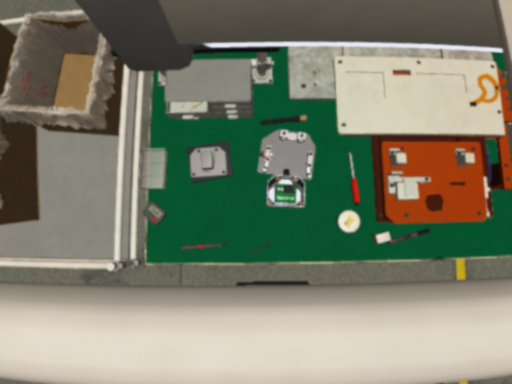

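View pics/wrist0.png

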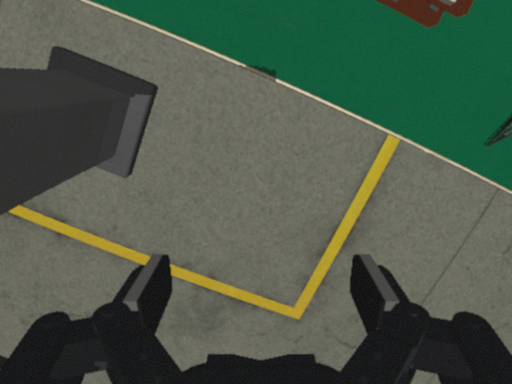

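```bash
python3 - <<'E'
from h import *
t=load('top0')
print(plane(t,[[286,192],[288,155],[210,160],[349,221],[154,213],[262,68],[190,70],[155,180],[165,60],[252,115],[380,137],[385,220],[335,135]],0).round(3))
s=load('scene0')
print(plane(s,[[125,175],[200,122],[210,130]],0).round(3))
print(t['camera_matrix'],t['dist'])
im=cv2.imread('pics/top0.png')
cv2.imwrite('pics/top0a.png',cv2.resize(im[110:230,140:370],None,fx=3.45,fy=3.45,interpolation=cv2.INTER_CUBIC))
im=cv2.imread('pics/scene0.png')
cv2.imwrite('pics/scene0a.png',cv2.resize(im[120:270,150:360],None,fx=3.8,fy=3.8,interpolation=cv2.INTER_CUBIC))
print(cv2.Rodrigues(sense()['tool_rot'])[0])
E
```

```text
[[ 0.526 -0.03   0.   ]
 [ 0.641 -0.038  0.   ]
 [ 0.629  0.203  0.   ]
 [ 0.435 -0.219  0.   ]
 [ 0.466  0.375  0.   ]
 [ 0.933  0.039  0.   ]
 [ 0.931  0.274  0.   ]
 [ 0.568  0.374  0.   ]
 [ 0.97   0.359  0.   ]
 [ 0.772  0.072  0.   ]
 [ 0.697 -0.331  0.   ]
 [ 0.436 -0.331  0.   ]
 [ 0.704 -0.187  0.   ]]
[[ 0.915  0.354  0.   ]
 [ 1.091 -0.044  0.   ]
 [ 1.013 -0.047  0.   ]]
[[347.06186718   0.         261.62097261]
 [  0.         347.06186718 191.3745107 ]
 [  0.           0.           1.        ]] [-0.10803748  0.          0.          0.          0.        ]
[[ 3.89228426e-01 -4.82872411e-04  9.21141140e-01]
 [-9.21140304e-01  1.24130740e-03  3.89228723e-01]
 [-1.33136713e-03 -9.99999113e-01  3.83588872e-05]]
```

View pics/top0a.png

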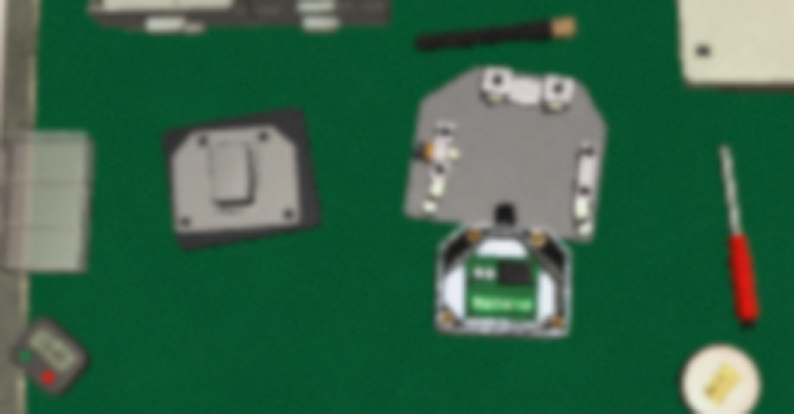

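View pics/scene0a.png

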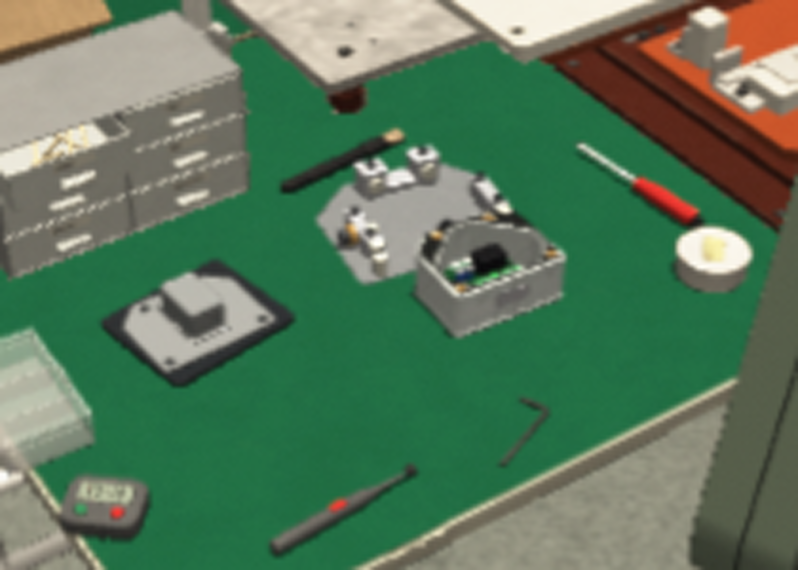

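```bash
python3 - <<'E'
from h import *
w=load('wrist0'); s=sense()
T=cv2.Rodrigues(s['tool_rot'])[0]
print(w['camera_matrix'].round(1),w['dist'])
print('cam in tool',T.T@(-w['R'].T@w['t']-s['tcp_pos']),'\nR cam->tool\n',(T.T@w['R'].T).round(3))
# candidate
yaw=0
Tn=np.array([[0,0,1],[-1,0,0],[0,-1,0.]])
for tcp in ([.4,-.035,.3],[.42,.08,.33]):
    R=(Tn@T.T@w['R'].T).T; c=np.array(tcp)+Tn@T.T@(-w['R'].T@w['t']-s['tcp_pos'])
    d=dict(w,R=R,t=-R@c)
    print(c,plane(d,[[0,0],[511,0],[511,383],[0,383],[256,192]],0).round(3))
# move in tool frame
for tgt in ([.42,.06,.33],):
    print((T.T@(np.array(tgt)-s['tcp_pos'])*1000).round(), np.degrees(np.arctan2(T[1,2],T[0,2])))
E
```

```text
[[318.4   0.  260.6]
 [  0.  318.4 192.6]
 [  0.    0.    1. ]] [-0.08976356  0.          0.          0.          0.        ]
cam in tool [ 0.00075537 -0.14233419  0.08387578] 
R cam->tool
 [[ 1.    -0.    -0.001]
 [ 0.001 -0.321  0.947]
 [-0.    -0.947 -0.321]]
[ 0.48387578 -0.03575537  0.44233419] [[ 0.609  0.317  0.   ]
 [ 0.607 -0.371  0.   ]
 [-0.095 -0.57   0.   ]
 [-0.101  0.528  0.   ]
 [ 0.335 -0.029  0.   ]]
[0.50387578 0.07924463 0.47233419] [[ 0.637  0.456  0.   ]
 [ 0.635 -0.279  0.   ]
 [-0.115 -0.491  0.   ]
 [-0.121  0.682  0.   ]
 [ 0.345  0.087  0.   ]]
[-467.  -99.  410.] 22.90651683910334
```

```bash
cat > plan.py <<'E'
from h import *
import json
def rows(tgt,yaw,N,f,dec=0):
    s=sense();T=cv2.Rodrigues(s['tool_rot'])[0];p=s['tcp_pos']*1000.
    tgt=np.array(tgt)*1000.
    yn=np.radians(yaw);G=np.array([[0,np.sin(yn),np.cos(yn)],[0,-np.cos(yn),np.sin(yn)],[-1,0,0.]])
    G=np.array([[np.sin(yn),0,np.cos(yn)],[-np.cos(yn),0,np.sin(yn)],[0,-1,0.]])
    p0=p.copy();tr=[];ro=[]
    for k in range(1,N+1):
        q=p0+(tgt-p0)*k/N
        d=np.round(T.T@(q-p),dec); p=p+T@d; tr.append([float(a) if dec else int(a) for a in d])
        w=cv2.Rodrigues(T.T@G)[0].ravel()/(N-k+1); w=np.round(w,3); T=T@cv2.Rodrigues(w)[0]; ro.append(w.tolist())
    for i in range(0,N,10): print(json.dumps({"translation":tr[i:i+10],"rot":ro[i:i+10],"fingers":[f]*len(tr[i:i+10])}))
E
python3 -c "
from plan import *
rows([.55,.06,.3],0,14,0)"
```

```text
{"translation": [[-30, -5, 38], [-30, -5, 37], [-32, -5, 36], [-33, -5, 35], [-34, -5, 34], [-35, -4, 33], [-36, -5, 33], [-36, -5, 31], [-38, -5, 30], [-38, -5, 29]], "rot": [[0.0, 0.029, -0.0], [0.0, 0.029, -0.0], [0.0, 0.028, -0.0], [0.0, 0.029, -0.0], [0.0, 0.028, -0.0], [0.0, 0.029, -0.0], [0.0, 0.028, -0.0], [0.0, 0.029, -0.0], [0.0, 0.028, -0.0], [0.0, 0.029, -0.0]], "fingers": [0, 0, 0, 0, 0, 0, 0, 0, 0, 0]}
{"translation": [[-39, -5, 28], [-40, -5, 27], [-41, -5, 25], [-41, -5, 25]], "rot": [[0.0, 0.028, -0.0], [0.0, 0.029, -0.0], [0.0, 0.028, -0.001], [0.0, 0.029, -0.0]], "fingers": [0, 0, 0, 0]}
```

>>> {"op": "jog_arm", "data": {"translation": [[-30, -5, 38], [-30, -5, 37], [-32, -5, 36], [-33, -5, 35], [-34, -5, 34], [-35, -4, 33], [-36, -5, 33], [-36, -5, 31], [-38, -5, 30], [-38, -5, 29]], "rot": [[0, 0.029, 0], [0, 0.029, 0], [0, 0.028, 0], [0, 0.029, 0], [0, 0.028, 0], [0, 0.029, 0], [0, 0.028, 0], [0, 0.029, 0], [0, 0.028, 0], [0, 0.029, 0]], "fingers": [0, 0, 0, 0, 0, 0, 0, 0, 0, 0]}}

```text
time_s: 1.4
tcp_pos: [0.4572, -0.1073, 0.2803]
tool_rot: [-1.261, 1.126, -1.126]
wrist_force: [0.7, -1.2, 0.2]
grip_width: 0.0855
```

>>> {"op": "jog_arm", "data": {"translation": [[-39, -5, 28], [-40, -5, 27], [-41, -5, 25], [-41, -5, 25], [0, 0, 0], [0, 0, 0]], "rot": [[0, 0.028, 0], [0, 0.029, 0], [0, 0.028, 0], [0, 0.029, 0], [0, 0, 0], [0, 0, 0]], "fingers": [0, 0, 0, 0, 0, 0]}}

```text
time_s: 2.15
tcp_pos: [0.5496, 0.059, 0.2998]
tool_rot: [-1.211, 1.21, -1.209]
wrist_force: [0.4, -0.6, -0.9]
grip_width: 0.0853
```

```bash
python3 - <<'E'
from h import *
d=snap('wrist','w1'); snap('top','t1')
im=cv2.imread('pics/w1.png'); cv2.imwrite('pics/w1a.png',cv2.resize(im,None,fx=1.56,fy=1.56,interpolation=cv2.INTER_CUBIC))
print(sense()['tcp_pos'],sense()['wrist_force'])
E
```

```text
[0.54947291 0.05835003 0.30013922] [ 0.33559883 -0.49852946  0.49258264]
```

View pics/w1a.png

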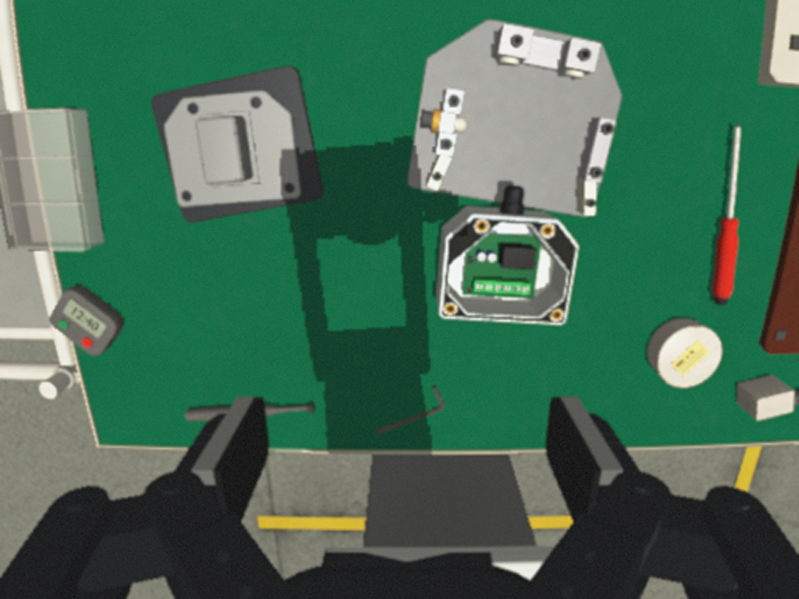

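>>> {"op": "jog_arm", "data": {"translation": [[40, 0, 5], [40, 0, 5], [20, 0, 0], [0, 0, 0], [0, 0, 0]], "rot": [[0, 0, 0], [0, 0, 0], [0, 0, 0], [0, 0, 0], [0, 0, 0]], "fingers": [0, 0, 0, 0, 0]}}

```text
time_s: 2.88
tcp_pos: [0.5598, -0.0399, 0.3004]
tool_rot: [-1.209, 1.21, -1.209]
wrist_force: [0.5, 0.1, 0.5]
grip_width: 0.0854
```

```bash
python3 - <<'E'
from h import *
d=snap('wrist','w2')
im=cv2.imread('pics/w2.png'); cv2.imwrite('pics/w2a.png',cv2.resize(im[0:260],None,fx=1.56,fy=1.56,interpolation=cv2.INTER_CUBIC))
print(sense()['tcp_pos'])
for n in('w1','w2'):
    im=cv2.imread(f'pics/{n}.png'); h=cv2.cvtColor(im,cv2.COLOR_BGR2HSV)
    m=cv2.inRange(h,(8,70,70),(28,255,255)); m[260:]=0
    k,l,st,c=cv2.connectedComponentsWithStats(m)
    print(n,[(c[i].round(1).tolist(),int(st[i,4])) for i in range(1,k) if st[i,4]>5])
    g=cv2.cvtColor(im,cv2.COLOR_BGR2GRAY)
    m=((g<75)&(h[...,1]<90)).astype(np.uint8); m[260:]=0
    k,l,st,c=cv2.connectedComponentsWithStats(m)
    print(n,'dark',[(c[i].round(1).tolist(),int(st[i,4])) for i in range(1,k) if 8<st[i,4]<120])
E
```

```text
[ 0.55987867 -0.03967772  0.30038872]
w1 [([278.9, 76.9], 75), ([510.3, 140.8], 10), ([308.4, 144.4], 46), ([350.4, 147.0], 48), ([509.3, 147.4], 12), ([507.3, 166.1], 102), ([470.0, 179.0], 9), ([506.8, 183.1], 30), ([467.8, 188.5], 6), ([504.9, 192.5], 77), ([288.1, 197.3], 39), ([498.2, 197.0], 8), ([356.2, 201.1], 41), ([500.2, 205.8], 83), ([503.6, 219.9], 134), ([442.1, 228.9], 239)]
w1 dark [([331.3, 25.3], 10), ([374.5, 34.3], 14), ([122.9, 69.1], 18), ([156.4, 94.5], 111), ([389.5, 81.7], 14), ([509.9, 111.5], 14), ([382.3, 110.3], 10), ([185.1, 120.0], 36), ([119.4, 125.2], 14), ([506.4, 130.0], 15), ([315.9, 142.6], 9), ([344.1, 144.3], 11), ([460.8, 146.0], 9), ([501.6, 153.5], 10), ([498.5, 167.5], 10), ([494.9, 184.0], 11), ([461.9, 193.0], 23), ([359.9, 195.8], 11), ([499.0, 213.0], 11), ([472.1, 250.0], 11), ([164.9, 257.5], 43), ([357.6, 257.4], 34)]
w2 [([455.6, 143.2], 2317), ([488.6, 175.4], 5085), ([505.8, 75.5], 6), ([201.8, 85.8], 73), ([473.0, 147.8], 21), ([230.0, 152.5], 42), ([395.0, 151.0], 7), ([272.8, 155.0], 47), ([470.5, 159.9], 8), ([406.0, 169.0], 9), ([404.7, 187.0], 21), ([462.8, 196.7], 10), ([460.9, 219.5], 174), ([214.1, 204.7], 40), ([282.8, 208.7], 42), ([377.4, 236.1], 249)]
w2 dark [([248.0, 34.0], 9), ([292.5, 41.8], 10), ([92.1, 76.1], 16), ([54.8, 80.5], 13), ([194.9, 89.2], 9), ([312.0, 89.0], 9), ([448.9, 98.9], 19), ([208.5, 100.5], 32), ([190.0, 116.0], 9), ([204.5, 121.3], 14), ([115.0, 128.8], 12), ([54.1, 134.4], 11), ([271.9, 140.8], 18), ([237.1, 150.6], 28), ([265.8, 152.5], 25), ([438.7, 165.0], 9), ([436.4, 177.5], 14), ([491.1, 191.1], 14), ([397.7, 199.7], 21), ([285.8, 203.0], 11), ([220.9, 207.8], 9), ([276.0, 211.1], 12), ([429.9, 215.2], 11), ([428.6, 226.0], 9), ([216.9, 256.3], 23), ([163.9, 257.2], 36), ([357.3, 257.4], 37), ([459.8, 257.7], 34)]
```

View pics/w2a.png

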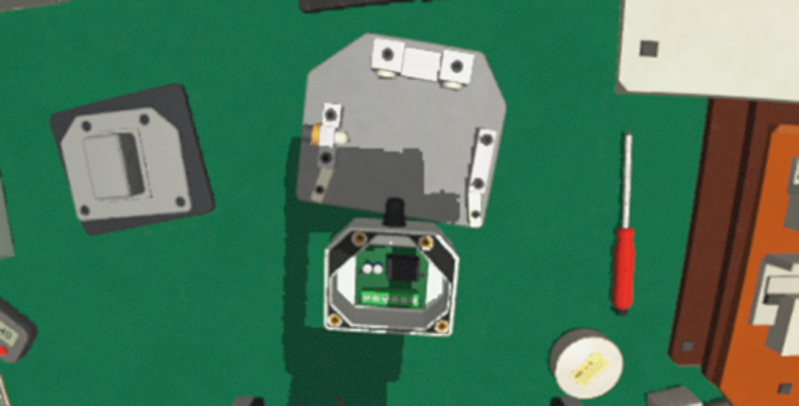

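```bash
python3 - <<'E'
from h import *
a=load('w1');b=load('w2')
H=tri(a,[[308.4,144.4],[350.4,147.0],[288.1,197.3],[356.2,201.1]],b,[[230,152.5],[272.8,155],[214.1,204.7],[282.8,208.7]])
print('housing',H.round(4))
C=tri(a,[[122.9,69.1],[164.2,64.8],[119.4,125.2],[186,120.3]],b,[[54.8,80.5],[92.1,76.1],[54.1,134.4],[115,128.8]])
print('cover',C.round(4))
N=tri(a,[[331.3,25.3],[374.5,34.3],[389.5,81.7]],b,[[248,34],[292.5,41.8],[312,89]])
print('nest',N.round(4))
def fit(P,M):
    P=P[:,:2];M=np.array(M);pc=P.mean(0);mc=M.mean(0);A=(P-pc);B=M-mc
    th=np.arctan2((B[:,0]*A[:,1]-B[:,1]*A[:,0]).sum(),(A*B).sum())
    R=np.array([[np.cos(th),-np.sin(th)],[np.sin(th),np.cos(th)]]);o=pc-R@mc
    print('origin',o.round(4),'yaw deg',np.degrees(th).round(2),'res mm',((A-B@R.T)*1000).round(1).tolist())
M=[[.036,.027],[.036,-.027],[-.036,.046],[-.036,-.046]]
fit(H,M);fit(C,M)
for n in('w1','w2'):
    im=cv2.imread(f'pics/{n}.png')
    x0=250 if n=='w1' else 180
    cv2.imwrite(f'pics/{n}n.png',cv2.resize(im[0:150,x0:x0+170],None,fx=4.6,fy=4,interpolation=cv2.INTER_CUBIC))
E
```

```text
housing [[ 5.629e-01 -1.100e-03  4.650e-02  1.000e-04]
 [ 5.593e-01 -5.530e-02  4.410e-02  2.000e-04]
 [ 4.922e-01  2.240e-02  4.590e-02  1.000e-04]
 [ 4.861e-01 -6.960e-02  4.460e-02  4.000e-04]]
cover [[6.567e-01 2.390e-01 8.300e-03 0.000e+00]
 [6.601e-01 1.821e-01 1.300e-02 3.000e-04]
 [5.840e-01 2.511e-01 1.120e-02 0.000e+00]
 [5.901e-01 1.575e-01 1.650e-02 7.000e-04]]
nest [[ 7.035e-01 -2.490e-02  3.270e-02  2.000e-04]
 [ 6.949e-01 -7.800e-02  3.200e-02  1.000e-04]
 [ 6.402e-01 -1.046e-01  2.510e-02  1.000e-04]]
origin [ 0.5251 -0.0259] yaw deg -3.73 res mm [[0.1, 0.2], [-0.0, -0.1], [-0.0, 0.1], [-0.1, -0.1]]
origin [0.6227 0.2074] yaw deg 4.28 res mm [[0.1, 1.9], [-0.5, -1.1], [0.6, 0.5], [-0.1, -1.4]]
```

View pics/w1n.png

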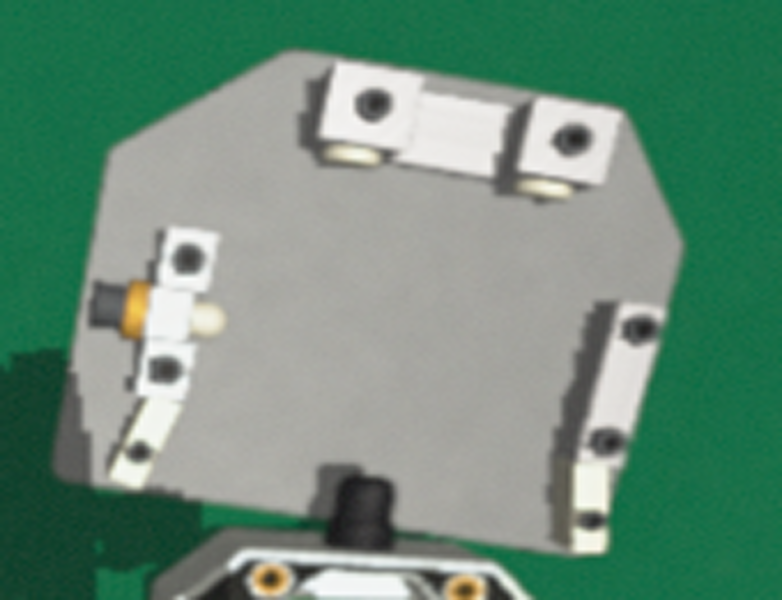

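View pics/w2n.png

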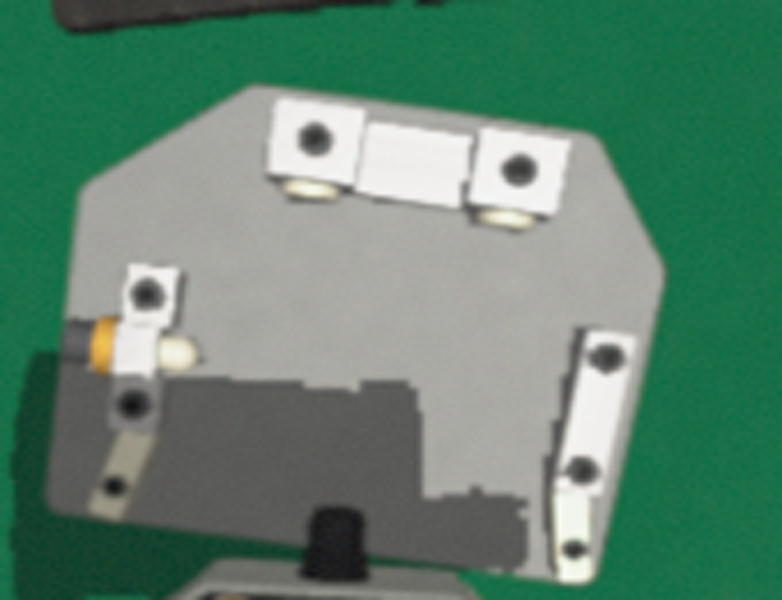

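```bash
python3 - <<'E'
from h import *
a=load('w1');b=load('w2')
A=lambda P:[[250+x/4.6-.4,y/4-.4] for x,y in P]
B=lambda P:[[180+x/4.6-.4,y/4-.4] for x,y in P]
names=['Rrail far in','Rrail near in','stop screwL','stop screwR','stopL front-left top','stopR front-right top','Rscrew1','Rscrew2','Rscrew3','Lscrew1','Lscrew2','Lscrew3']
pa=A([(618,303),(582,458),(374,103),(572,138),(320,137),(603,187),(641,328),(606,442),(591,520),(188,258),(165,369),(139,451)])
pb=B([(583,330),(555,485),(316,138),(519,169),(268,172),(555,213),(607,357),(582,470),(573,548),(148,294),(133,403),(115,486)])
t=tri(a,pa,b,pb)
zs=[.02,.02,.029,.029,.028,.028]+[.021]*6
for n,x,z,u,v in zip(names,t,zs,pa,pb):
    print(n,x.round(4),plane(a,[u],z)[0,:2].round(4),plane(b,[v],z)[0,:2].round(4))
def yaw(p,q): d=(p-q); return np.degrees(np.arctan2(d[1],d[0]))
P=lambda i:(plane(a,[pa[i]],zs[i])[0,:2]+plane(b,[pb[i]],zs[i])[0,:2])/2
print('rail yaw',yaw(P(0),P(1)),'Rscrews',yaw(P(6),P(7)),'Lscrews',yaw(P(9),P(10)),'stops',yaw(P(2),P(3))-90,yaw(P(4),P(5))-90)
E
```

```text
Rrail far in [ 6.482e-01 -9.750e-02  2.250e-02  6.000e-04] [ 0.6479 -0.0985] [ 0.6485 -0.0978]
Rrail near in [ 0.5998 -0.0912  0.0249  0.0008] [ 0.5989 -0.093 ] [ 0.5997 -0.0917]
stop screwL [ 0.704  -0.0251  0.0293  0.    ] [ 0.704  -0.0252] [ 0.704  -0.0251]
stop screwR [ 6.954e-01 -7.810e-02  2.950e-02  2.000e-04] [ 0.6955 -0.0783] [ 0.6953 -0.0782]
stopL front-left top [ 6.948e-01 -1.210e-02  2.490e-02  2.000e-04] [ 0.6943 -0.0116] [ 0.6945 -0.0123]
stopR front-right top [ 0.6823 -0.0881  0.0281  0.001 ] [ 0.6818 -0.0882] [ 0.6829 -0.0881]
Rscrew1 [ 0.6403 -0.1042  0.0243  0.    ] [ 0.6404 -0.1055] [ 0.6403 -0.1047]
Rscrew2 [ 6.044e-01 -9.910e-02  2.080e-02  4.000e-04] [ 0.6043 -0.0991] [ 0.6046 -0.0991]
Rscrew3 [ 5.789e-01 -9.760e-02  2.020e-02  3.000e-04] [ 0.5788 -0.0974] [ 0.5791 -0.0975]
Lscrew1 [6.595e-01 2.160e-02 2.130e-02 1.000e-04] [0.6594 0.0216] [0.6595 0.0216]
Lscrew2 [6.259e-01 2.720e-02 2.120e-02 3.000e-04] [0.6257 0.0271] [0.626  0.0272]
Lscrew3 [5.997e-01 3.380e-02 1.970e-02 5.000e-04] [0.6    0.0339] [0.5996 0.0336]
rail yaw -6.788031860835078 Rscrews -9.46308310030077 Lscrews -9.402414623439975 stops -9.189224695760743 -9.009625616031585
```

```bash
python3 -c "
from plan import *
rows([.438,-.009,.16],-9.3,6,75)"
```

```text
{"translation": [[-5, 23, -20], [-5, 24, -21], [-4, 23, -20], [-3, 24, -21], [-3, 23, -21], [-2, 23, -21]], "rot": [[0.0, 0.027, -0.0], [0.0, 0.027, -0.0], [0.0, 0.027, -0.0], [0.0, 0.027, -0.0], [0.0, 0.027, -0.0], [0.0, 0.028, -0.001]], "fingers": [75, 75, 75, 75, 75, 75]}
```

>>> {"op": "jog_arm", "data": {"translation": [[-5, 23, -20], [-5, 24, -21], [-4, 23, -20], [-3, 24, -21], [-3, 23, -21], [-2, 23, -21], [0, 40, 0], [0, 40, 0], [0, 0, 0], [0, 0, 0]], "rot": [[0, 0.027, 0], [0, 0.027, 0], [0, 0.027, 0], [0, 0.027, 0], [0, 0.027, 0], [0, 0.028, 0], [0, 0, 0], [0, 0, 0], [0, 0, 0], [0, 0, 0]], "fingers": [75, 75, 75, 75, 75, 75, 75, 75, 75, 75]}}

```text
time_s: 4.18
tcp_pos: [0.4388, -0.0098, 0.0815]
tool_rot: [-1.126, 1.326, -1.329]
wrist_force: [-0.2, -0.7, 0.3]
grip_width: 0.0601
```

```bash
python3 - <<'E'
from h import *
d=snap('wrist','w3');d=snap('scene','s3')
im=cv2.imread('pics/w3.png'); cv2.imwrite('pics/w3a.png',cv2.resize(im,None,fx=1.56,fy=1.56,interpolation=cv2.INTER_CUBIC))
T=cv2.Rodrigues(sense()['tool_rot'])[0];print(sense()['tcp_pos'],T.round(3))
E
```

```text
[ 0.43916614 -0.01006344  0.08189993] [[-0.162  0.004  0.987]
 [-0.987 -0.    -0.162]
 [-0.    -1.     0.004]]
```

View pics/w3a.png

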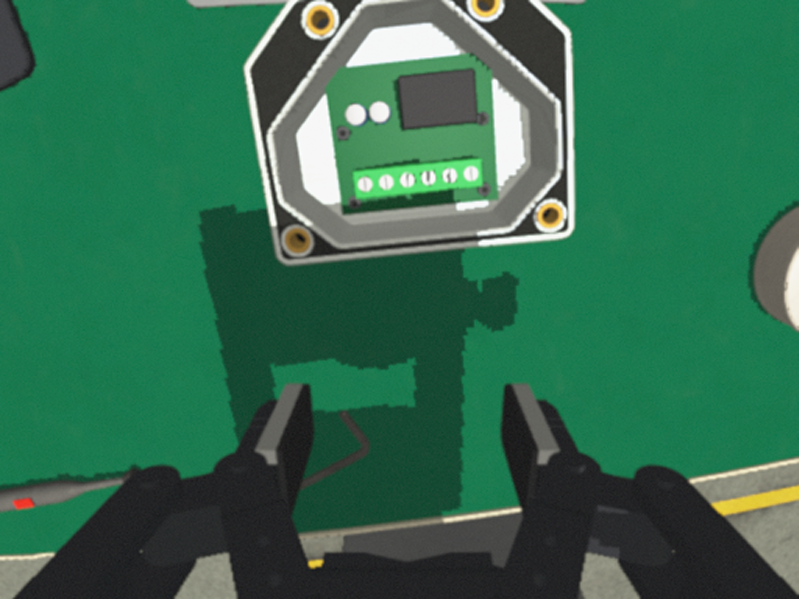

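>>> {"op": "jog_arm", "data": {"translation": [[0, 30, 0], [0, 30, 0], [0, 11, 0], [0, 0, 5], [0, 0, 8], [0, 0, 8], [0, 0, 8], [0, 0, 8], [0, 0, 8], [0, 0, 8]], "rot": [[0, 0, 0], [0, 0, 0], [0, 0, 0], [0, 0, 0], [0, 0, 0], [0, 0, 0], [0, 0, 0], [0, 0, 0], [0, 0, 0], [0, 0, 0]], "fingers": [75, 75, 75, 75, 75, 75, 75, 75, 75, 75]}}

```text
time_s: 5.52
tcp_pos: [0.4888, -0.0189, 0.0092]
tool_rot: [-1.13, 1.331, -1.327]
wrist_force: [-6.2, 1.1, 4.5]
grip_width: 0.0603
```

>>> {"op": "jog_arm", "data": {"translation": [[0, 0, 8], [0, 0, 8], [0, 0, 8], [0, 0, 0]], "rot": [[0, 0, 0], [0, 0, 0], [0, 0, 0], [0, 0, 0]], "fingers": [75, 75, 75, 75]}}

```text
time_s: 6.02
tcp_pos: [0.514, -0.0227, 0.0089]
tool_rot: [-1.128, 1.329, -1.328]
wrist_force: [-2.4, 1.4, -1.2]
grip_width: 0.0605
```

```bash
python3 - <<'E'
from h import *
d=snap('wrist','w4')
im=cv2.imread('pics/w4.png'); cv2.imwrite('pics/w4a.png',cv2.resize(im,None,fx=1.56,fy=1.56,interpolation=cv2.INTER_CUBIC))
s=sense();print(s['tcp_pos'],s['wrist_force'])
d=snap('top','t4');d=snap('scene','s4')
im=cv2.imread('pics/scene0.png')
cv2.imwrite('pics/s4a.png',cv2.resize(cv2.imread('pics/s4.png')[120:270,150:360],None,fx=3.8,fy=3.8,interpolation=cv2.INTER_CUBIC))
E
```

```text
[ 0.51401741 -0.02280589  0.0089929 ] [-1.80084704 -0.58621634 -1.16392267]
```

View pics/w4a.png

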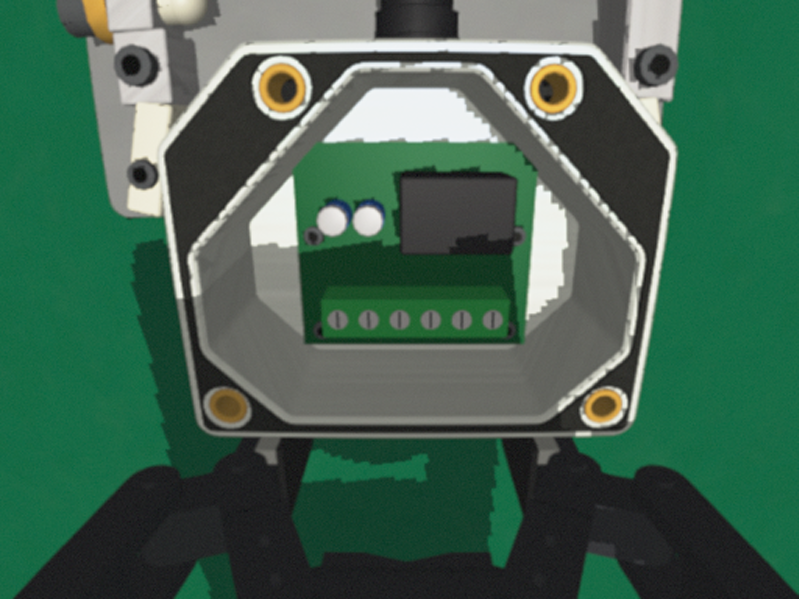

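View pics/s4a.png

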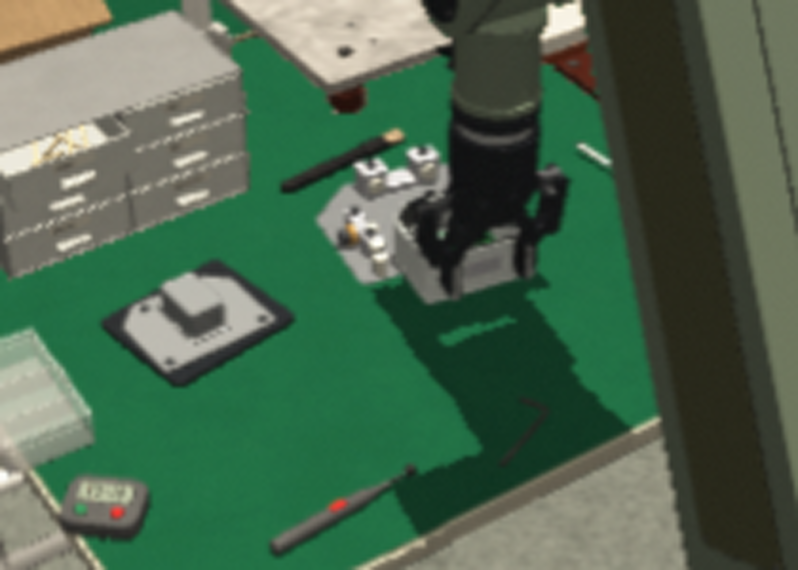

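```bash
cat >> h.py <<'E'
M=np.array([[.036,.027],[.036,-.027],[-.036,.046],[-.036,-.046]])
NO=np.array([.6402,-.0420]);NY=np.radians(-9.3)
def fit(P,Mm=M):
    P=np.array(P)[:,:2];pc=P.mean(0);mc=Mm.mean(0);A=P-pc;B=Mm-mc
    th=np.arctan2((B[:,0]*A[:,1]-B[:,1]*A[:,0]).sum(),(A*B).sum())
    R=np.array([[np.cos(th),-np.sin(th)],[np.sin(th),np.cos(th)]]);o=pc-R@mc
    n=np.array([[np.cos(NY),-np.sin(NY)],[np.sin(NY),np.cos(NY)]]).T@(o-NO)
    print('origin',o.round(4),'yaw',np.degrees(th).round(2),'res mm',((A-B@R.T)*1000).round(1).tolist(),'in nest mm',(n*1000).round(1),'dyaw',(np.degrees(th-NY)).round(2));return o,th
E
python3 - <<'E'
from h import *
d=load('w4')
p=np.array([[282,88],[553,88],[228,406],[603,406]])/1.56
fit(plane(d,p,.047))
print('nest screws',plane(d,np.array([[137,65],[143,174],[655,66]])/1.56,.021).round(4))
E
```

```text
origin [ 0.5702 -0.0343] yaw -9.35 res mm [[-0.3, -0.1], [-0.1, 0.2], [0.2, -0.3], [0.2, 0.3]] in nest mm [-70.3  -3.7] dyaw -0.05
nest screws [[ 0.6257  0.0271  0.021 ]
 [ 0.5993  0.0335  0.021 ]
 [ 0.6041 -0.1003  0.021 ]]
```

>>> {"op": "jog_arm", "data": {"translation": [[-1, 0, 7], [-1, 0, 7], [-1, 0, 7], [-1, 0, 7], [0, 0, 7], [0, 0, 7], [0, 0, 7], [0, 0, 0]], "rot": [[0, 0, 0], [0, 0, 0], [0, 0, 0], [0, 0, 0], [0, 0, 0], [0, 0, 0], [0, 0, 0], [0, 0, 0]], "fingers": [75, 75, 75, 75, 75, 75, 75, 75]}}

```text
time_s: 7.18
tcp_pos: [0.5631, -0.0273, 0.0092]
tool_rot: [-1.127, 1.328, -1.329]
wrist_force: [-1.6, 0.0, -1.0]
grip_width: 0.0601
```

```bash
python3 - <<'E'
from h import *
d=snap('wrist','w5')
im=cv2.imread('pics/w5.png'); cv2.imwrite('pics/w5a.png',cv2.resize(im,None,fx=1.56,fy=1.56,interpolation=cv2.INTER_CUBIC))
s=sense();print(s['tcp_pos'],s['wrist_force'])
E
```

```text
[ 0.56319697 -0.02722988  0.00928671] [-1.84198165 -0.5088412  -0.47709214]
```

View pics/w5a.png

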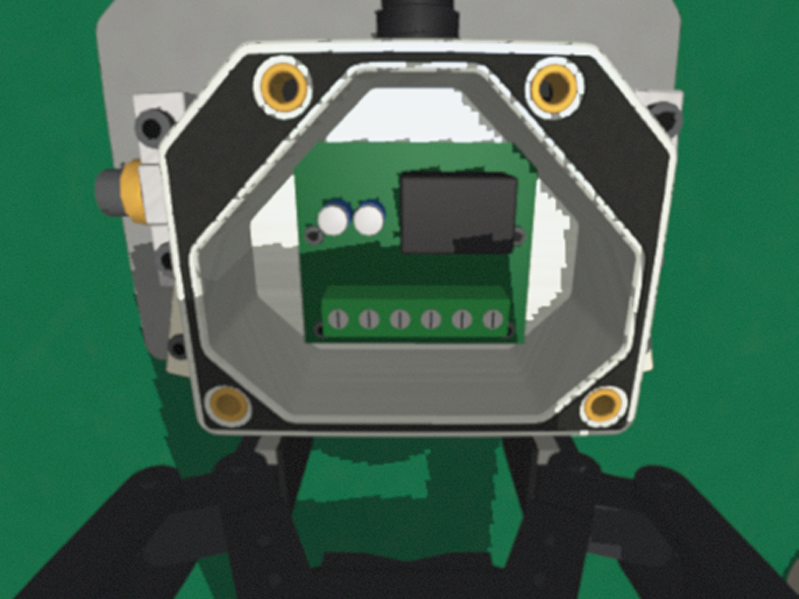

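>>> {"op": "jog_arm", "data": {"translation": [[0, 0, 6], [0, 0, 6], [0, 0, 5], [0, 0, 1], [0, 0, 0]], "rot": [[0, 0, 0], [0, 0, 0], [0, 0, 0], [0, 0, 0], [0, 0, 0]], "fingers": [75, 75, 75, 75, 75]}}

```text
time_s: 7.85
tcp_pos: [0.5798, -0.03, 0.0093]
tool_rot: [-1.129, 1.329, -1.328]
wrist_force: [-5.1, -1.2, 0.8]
grip_width: 0.0604
```

>>> {"op": "jog_arm", "data": {"translation": [[0, 0, 1], [0, 0, 1]], "rot": [[0, 0, 0], [0, 0, 0]], "fingers": [75, 75]}}

```text
time_s: 8.1
tcp_pos: [0.5808, -0.0302, 0.0093]
tool_rot: [-1.131, 1.331, -1.327]
wrist_force: [-6.1, -1.4, 3.0]
grip_width: 0.0602
```

>>> {"op": "jog_arm", "data": {"translation": [[0, 0, 1]], "rot": [[0, 0, 0]], "fingers": [75]}}

```text
time_s: 8.22
tcp_pos: [0.5819, -0.0304, 0.0093]
tool_rot: [-1.131, 1.331, -1.327]
wrist_force: [-6.2, -0.5, 3.2]
grip_width: 0.0601
```

>>> {"op": "jog_arm", "data": {"translation": [[0, 0, 1], [0, 0, 1]], "rot": [[0, 0, 0], [0, 0, 0]], "fingers": [75, 75]}}

```text
time_s: 8.48
tcp_pos: [0.5833, -0.0306, 0.0093]
tool_rot: [-1.132, 1.332, -1.326]
wrist_force: [-9.4, -0.3, 6.4]
grip_width: 0.0601
```

>>> {"op": "jog_arm", "data": {"translation": [[0, 0, 1], [0, 0, 1]], "rot": [[0, 0, 0], [0, 0, 0]], "fingers": [75, 75]}}

```text
time_s: 8.72
tcp_pos: [0.5832, -0.0306, 0.0092]
tool_rot: [-1.135, 1.335, -1.324]
wrist_force: [-14.5, 0.2, 9.9]
grip_width: 0.0601
```

>>> {"op": "jog_arm", "data": {"translation": [[0, 0, 1], [0, 0, 1], [0, 0, 0]], "rot": [[0, 0, 0], [0, 0, 0], [0, 0, 0]], "fingers": [75, 75, 75]}}

```text
time_s: 9.1
tcp_pos: [0.5831, -0.0306, 0.0093]
tool_rot: [-1.138, 1.338, -1.322]
wrist_force: [-17.2, 0.6, 11.6]
grip_width: 0.0597
```

>>> {"op": "jog_arm", "data": {"translation": [[0, 0, -6], [0, 0, -14], [0, 0, -20], [0, -20, -10], [0, -40, 0], [0, -40, 10], [0, -50, 15], [0, -40, 20], [0, 0, 0], [0, 0, 0]], "rot": [[0, 0, 0], [0, 0, 0], [0, 0, 0], [0, 0, 0], [0, 0, 0], [0, 0, 0], [0, 0, 0], [0, 0, 0], [0, 0, 0], [0, 0, 0]], "fingers": [75, 75, 75, 50, 30, 0, 0, 0, 0, 0]}}

```text
time_s: 10.35
tcp_pos: [0.5837, -0.0302, 0.1985]
tool_rot: [-1.128, 1.329, -1.328]
wrist_force: [-0.0, 0.1, 0.0]
grip_width: 0.0854
```

```bash
python3 - <<'E'
from h import *
d=snap('wrist','w6')
im=cv2.imread('pics/w6.png'); cv2.imwrite('pics/w6a.png',cv2.resize(im,None,fx=1.56,fy=1.56,interpolation=cv2.INTER_CUBIC))
s=sense();print(s['tcp_pos'],s['wrist_force'])
E
```

```text
[ 0.58321721 -0.03012746  0.19792338] [0.4199523  1.09435739 0.02598592]
```

View pics/w6a.png

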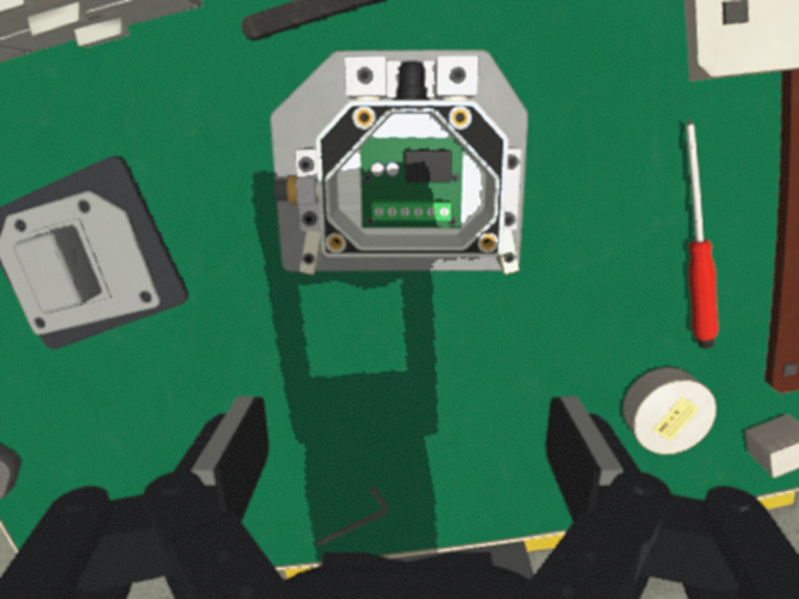

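```bash
python3 - <<'E'
from h import *
d=load('w6')
im=cv2.imread('pics/w6.png'); h=cv2.cvtColor(im,cv2.COLOR_BGR2HSV)
m=cv2.inRange(h,(8,70,70),(28,255,255)); m[200:]=0
k,l,st,c=cv2.connectedComponentsWithStats(m)
P=[c[i] for i in range(1,k) if st[i,4]>30];print(np.round(P,1))
p=np.array([[364,117],[460,117],[336,243],[487,243]])/1.56
fit(plane(d,p,.047))
print('nest screws L1 L2 L3 R1 R2 R3, stopL stopR');q=plane(d,np.array([[306,163],[310,217],[309,258],[512,162],[509,217],[509,258],[365,75],[457,75]])/1.56,.021);q[6:]=plane(d,np.array([[365,75],[457,75]])/1.56,.029);print(q.round(4))
p=np.array([[20,225],[84,206],[40,322],[146,297]])/1.56
fit(plane(d,p,.010))
from plan import rows
rows([.575,.195,.20],4.5,6,0)
E
```

```text
[[509.   62.4]
 [233.   74.9]
 [294.5  74.8]
 [508.1 104.8]
 [186.6 121.3]
 [507.5 142. ]
 [214.7 155.2]
 [312.4 155.2]
 [507.3 173.1]
 [505.8 192.6]]
origin [ 0.6394 -0.0423] yaw -9.37 res mm [[0.1, -0.1], [0.2, -0.0], [-0.2, -0.4], [-0.0, 0.5]] in nest mm [-0.8 -0.5] dyaw -0.07
nest screws L1 L2 L3 R1 R2 R3, stopL stopR
[[ 0.6596  0.0214  0.021 ]
 [ 0.6258  0.0263  0.021 ]
 [ 0.5992  0.033   0.021 ]
 [ 0.6392 -0.1063  0.021 ]
 [ 0.6049 -0.1008  0.021 ]
 [ 0.5777 -0.098   0.021 ]
 [ 0.7033 -0.0252  0.029 ]
 [ 0.6946 -0.0782  0.029 ]]
origin [0.6222 0.2078] yaw 3.56 res mm [[0.1, 0.4], [-0.0, 0.0], [0.3, -0.3], [-0.4, -0.1]] in nest mm [-58.2 243.6] dyaw 12.86
{"translation": [[-37, 0, -7], [-37, -1, -6], [-37, 0, -5], [-38, 0, -3], [-37, -1, -1], [-38, 0, 0]], "rot": [[0.0, -0.04, -0.0], [0.0, -0.04, -0.0], [0.001, -0.04, -0.0], [0.0, -0.041, -0.0], [0.001, -0.04, -0.0], [0.0, -0.041, -0.0]], "fingers": [0, 0, 0, 0, 0, 0]}
```

>>> {"op": "jog_arm", "data": {"translation": [[-37, 0, -7], [-37, -1, -6], [-37, 0, -5], [-38, 0, -3], [-37, -1, -1], [-38, 0, 0], [0, 0, 0], [0, 0, 0]], "rot": [[0, -0.04, 0], [0, -0.04, 0], [0.001, -0.04, 0], [0, -0.041, 0], [0.001, -0.04, 0], [0, -0.041, 0], [0, 0, 0], [0, 0, 0]], "fingers": [0, 0, 0, 0, 0, 0, 0, 0]}}

```text
time_s: 11.4
tcp_pos: [0.5757, 0.1945, 0.2]
tool_rot: [-1.247, 1.15, -1.152]
wrist_force: [-0.8, -0.2, -0.1]
grip_width: 0.0854
```

```bash
python3 - <<'E'
from h import *
d=snap('wrist','w7')
im=cv2.imread('pics/w7.png'); cv2.imwrite('pics/w7a.png',cv2.resize(im,None,fx=1.56,fy=1.56,interpolation=cv2.INTER_CUBIC))
s=sense();print(s['tcp_pos'],s['wrist_force'])
E
```

```text
[0.57592249 0.19417568 0.20035654] [-0.27411571 -0.23881132 -0.17332349]
```

View pics/w7a.png

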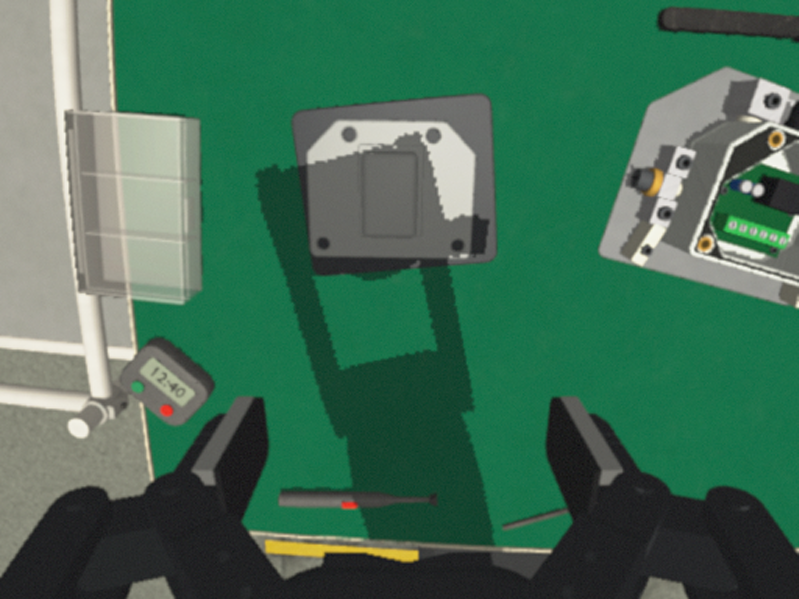

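```bash
python3 - <<'E'
from h import *
for n,y0,y1,x0,x1 in(('w7',60,190,170,340),('w6',100,230,0,130)):
    im=cv2.imread(f'pics/{n}.png')[y0:y1,x0:x1]; im=cv2.convertScaleAbs(im,alpha=1.5)
    cv2.imwrite(f'pics/{n}c.png',cv2.resize(im,None,fx=4.5,fy=4.5,interpolation=cv2.INTER_CUBIC))
E
```

```text
(no output)
```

View pics/w7c.png

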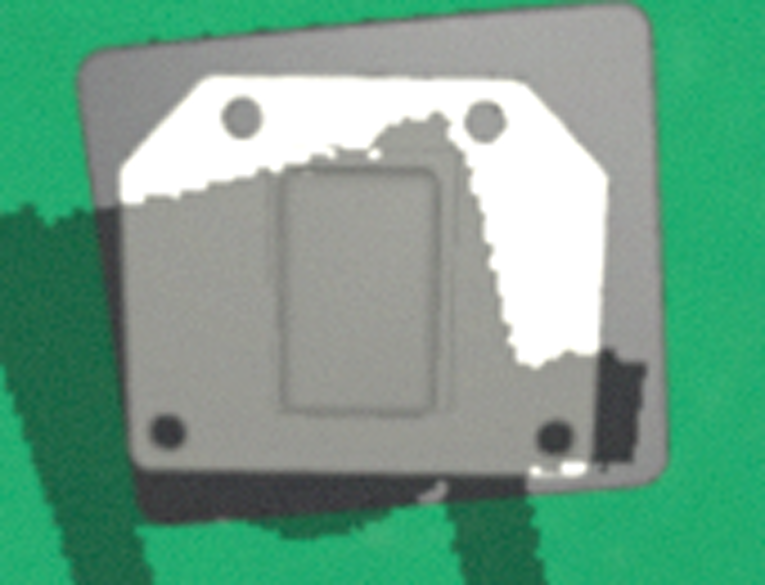

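View pics/w6c.png

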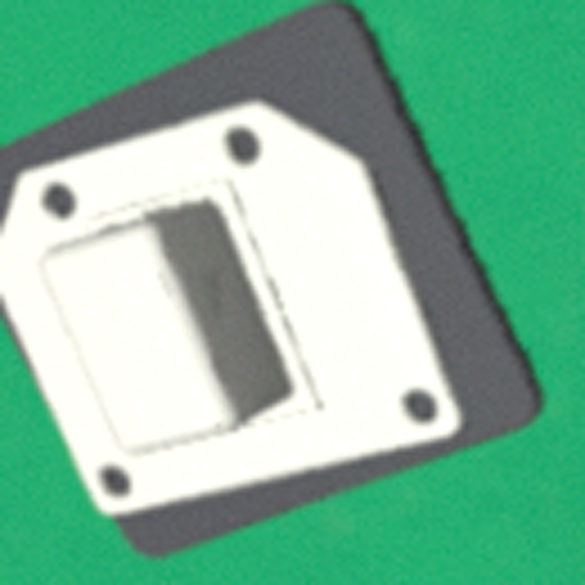

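```bash
python3 - <<'E'
from h import *
a=load('w7');b=load('w6')
A=lambda P:[[170+x/4.5-.4,60+y/4.5-.4] for x,y in P]
B=lambda P:[[x/4.5-.4,100+y/4.5-.4] for x,y in P]
ha=A([(242,117),(485,121),(168,432),(555,437)]);hb=B([(59,200),(243,145),(116,480),(420,405)])
t=tri(a,ha,b,hb);print(t.round(4))
fit(plane(a,ha,.010));fit(plane(b,hb,.010));fit(t)
da=A([(280,168),(438,170),(284,411),(435,412)]);db=B([(42,260),(152,217),(130,452),(234,425)])
t=tri(a,da,b,db);print('dome',t.round(4),t.mean(0).round(4))
D=np.array([[26,17],[26,-17],[-26,17],[-26,-17]])/1000
for dd,p in((a,da),(b,db)):
  fit(plane(dd,p,.038),D)
E
```

```text
[[6.567e-01 2.378e-01 9.600e-03 0.000e+00]
 [6.600e-01 1.838e-01 9.300e-03 1.000e-04]
 [5.838e-01 2.521e-01 9.200e-03 1.000e-04]
 [5.896e-01 1.605e-01 9.100e-03 1.000e-04]]
origin [0.6226 0.2086] yaw 3.62 res mm [[-0.1, -0.0], [-0.3, -0.0], [0.2, -0.2], [0.3, 0.3]] in nest mm [-57.8 244.4] dyaw 12.92
origin [0.6226 0.2081] yaw 3.68 res mm [[-0.1, 0.1], [-0.2, -0.1], [0.2, -0.2], [0.1, 0.2]] in nest mm [-57.8 243.9] dyaw 12.98
origin [0.6225 0.2086] yaw 3.61 res mm [[-0.0, 0.0], [-0.1, -0.1], [0.0, -0.1], [0.1, 0.1]] in nest mm [-57.9 244.4] dyaw 12.91
dome [[6.462e-01 2.266e-01 3.460e-02 2.200e-03]
 [6.494e-01 1.939e-01 3.530e-02 1.000e-04]
 [5.961e-01 2.231e-01 3.410e-02 2.000e-04]
 [5.991e-01 1.904e-01 3.760e-02 0.000e+00]] [6.227e-01 2.085e-01 3.540e-02 6.000e-04]
origin [0.6232 0.2084] yaw 4.0 res mm [[-0.6, -0.8], [-0.8, 0.7], [0.7, -0.7], [0.7, 0.8]] in nest mm [-57.2 244.4] dyaw 13.3
origin [0.6228 0.2063] yaw 4.0 res mm [[-2.2, -1.5], [-0.4, 0.7], [1.5, -1.7], [1.1, 2.6]] in nest mm [-57.3 242.2] dyaw 13.3
```

```bash
python3 -c "
from plan import *
rows([.6226,.2085,.08],3.63,4,0)"
```

```text
{"translation": [[-3, 30, 12], [-2, 30, 12], [-3, 30, 12], [-3, 30, 12]], "rot": [[-0.0, 0.004, 0.0], [-0.0, 0.004, 0.0], [-0.0, 0.003, 0.001], [-0.0, 0.004, 0.0]], "fingers": [0, 0, 0, 0]}
```

>>> {"op": "jog_arm", "data": {"translation": [[-3, 30, 12], [-2, 30, 12], [-3, 30, 12], [-3, 30, 12], [0, 0, 0], [0, 0, 0]], "rot": [[0, 0.004, 0], [0, 0.004, 0], [0, 0.003, 0.001], [0, 0.004, 0], [0, 0, 0], [0, 0, 0]], "fingers": [0, 0, 0, 0, 0, 0]}}

```text
time_s: 12.2
tcp_pos: [0.624, 0.2089, 0.0823]
tool_rot: [-1.236, 1.161, -1.163]
wrist_force: [0.7, 0.3, -0.4]
grip_width: 0.0855
```

```bash
python3 - <<'E'
from plan import *
d=snap('wrist','w8')
im=cv2.imread('pics/w8.png'); cv2.imwrite('pics/w8a.png',cv2.resize(im,None,fx=1.56,fy=1.56,interpolation=cv2.INTER_CUBIC))
s=sense();print(s['tcp_pos'],s['wrist_force'],cv2.Rodrigues(s['tool_rot'])[0].round(4))
rows([.6226,.2085,.012],3.63,3,0)
E
```

```text
[0.62423656 0.20914811 0.08290695] [-0.88901529  0.68035451  0.43303677] [[ 0.0631  0.0039  0.998 ]
 [-0.998   0.0014  0.063 ]
 [-0.0012 -1.      0.004 ]]
{"translation": [[0, 24, -1], [0, 23, 0], [1, 24, -1]], "rot": [[-0.001, -0.0, -0.0], [-0.001, -0.0, -0.001], [-0.002, -0.0, -0.0]], "fingers": [0, 0, 0]}
```

View pics/w8a.png

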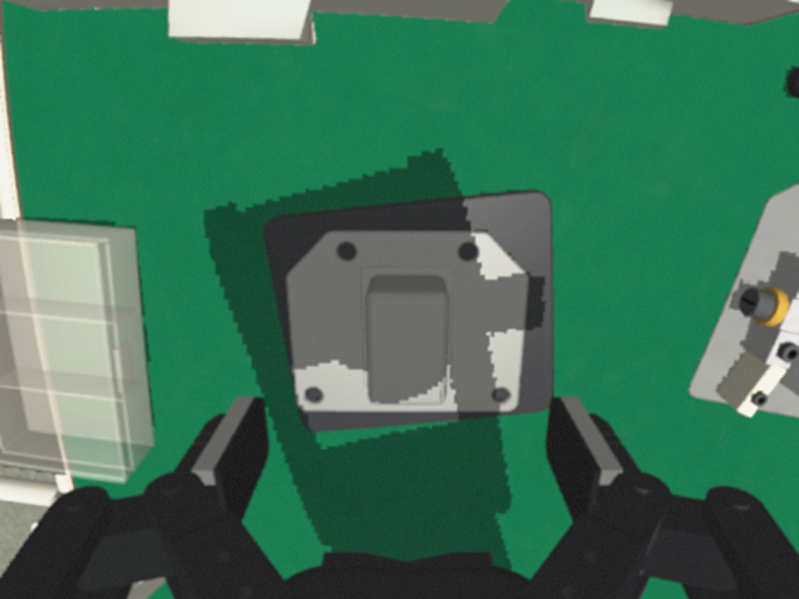

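>>> {"op": "jog_arm", "data": {"translation": [[0, 24, -1], [0, 23, 0], [1, 23, -1], [0, 0, 0], [0, 0, 0]], "rot": [[-0.001, 0, 0], [-0.001, 0, -0.001], [-0.001, 0, 0], [0, 0, 0], [0, 0, 0]], "fingers": [0, 0, 0, 0, 0]}}

```text
time_s: 12.88
tcp_pos: [0.6229, 0.2088, 0.0133]
tool_rot: [-1.237, 1.161, -1.163]
wrist_force: [-0.4, 0.3, 0.5]
grip_width: 0.0853
```

>>> {"op": "jog_arm", "data": {"translation": [[0, 0, 0], [0, 0, 0], [0, 0, 0], [0, 0, 0], [0, 0, 0], [0, 0, 0]], "rot": [[0, 0, 0], [0, 0, 0], [0, 0, 0], [0, 0, 0], [0, 0, 0], [0, 0, 0]], "fingers": [60, 120, 255, 255, 255, 255]}}

```text
time_s: 13.62
tcp_pos: [0.6225, 0.2087, 0.0121]
tool_rot: [-1.238, 1.162, -1.162]
wrist_force: [-0.9, 0.4, 5.1]
grip_width: 0.033
```

>>> {"op": "jog_arm", "data": {"translation": [[0, -3, 0], [0, -12, 0], [0, -25, 0], [0, -35, 0], [0, -35, 0], [0, 0, 0], [0, 0, 0]], "rot": [[0, 0, 0], [0, 0, 0], [0, 0, 0], [0, 0, 0], [0, 0, 0], [0, 0, 0], [0, 0, 0]], "fingers": [255, 255, 255, 255, 255, 255, 255]}}

```text
time_s: 14.5
tcp_pos: [0.6211, 0.2082, 0.1203]
tool_rot: [-1.242, 1.164, -1.161]
wrist_force: [-0.3, -0.6, -2.1]
grip_width: 0.0334
```

```bash
python3 - <<'E'
from plan import *
d=snap('wrist','w9');snap('scene','s9')
im=cv2.imread('pics/w9.png'); cv2.imwrite('pics/w9a.png',cv2.resize(im,None,fx=1.56,fy=1.56,interpolation=cv2.INTER_CUBIC))
s=sense();print(s['tcp_pos'],s['wrist_force'],cv2.Rodrigues(s['tool_rot'])[0].round(4))
cv2.imwrite('pics/s9a.png',cv2.resize(cv2.imread('pics/s9.png')[100:250,130:340],None,fx=3.8,fy=3.8,interpolation=cv2.INTER_CUBIC))
E
```

```text
[0.62087183 0.20813831 0.11944206] [-0.07931447 -0.36077614 -1.58345762] [[ 0.0637 -0.0046  0.998 ]
 [-0.998  -0.0015  0.0637]
 [ 0.0012 -1.     -0.0046]]
```

View pics/w9a.png

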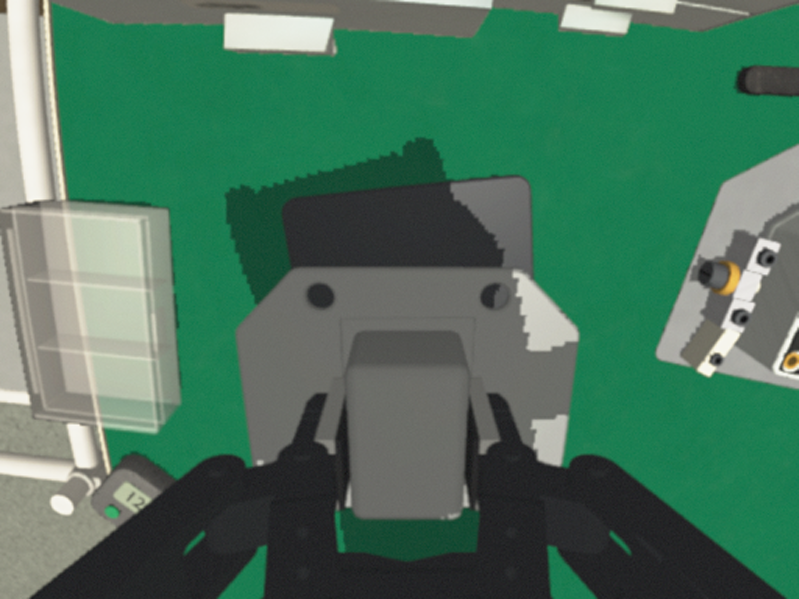

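View pics/s9a.png

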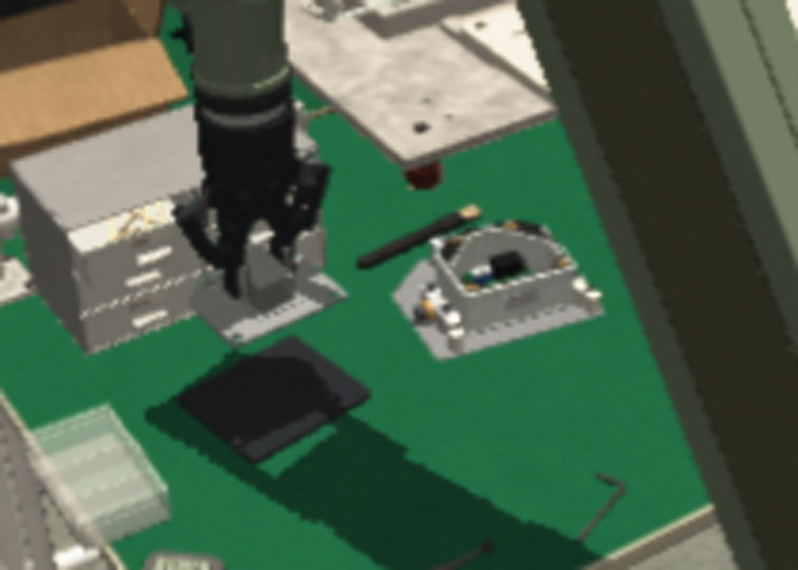

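```bash
python3 - <<'E'
from plan import *
d=load('w9');s=sense();T=cv2.Rodrigues(s['tool_rot'])[0]
p=np.array([[320,296],[495,296],[238,332],[577,332],[343,319],[475,319]])/1.56
for z in (.1135,.1174,.1213):
    q=plane(d,p,z); print(z,((q-s['tcp_pos'])@T*1000).round(1).tolist())
E
```

```text
0.1135 [[-27.2, 5.7, 35.2], [28.3, 5.8, 35.2], [-55.0, 5.8, 22.8], [56.1, 5.9, 22.8], [-20.2, 5.8, 27.4], [22.3, 5.8, 27.4]]
0.1174 [[-26.5, 1.8, 36.5], [27.6, 1.9, 36.5], [-53.5, 1.9, 24.4], [54.7, 2.0, 24.4], [-19.7, 1.9, 28.9], [21.7, 1.9, 28.9]]
0.1213 [[-25.7, -2.1, 37.8], [26.8, -2.0, 37.8], [-52.1, -2.0, 26.0], [53.2, -1.9, 26.0], [-19.1, -2.0, 30.4], [21.1, -2.0, 30.4]]
```

```bash
python3 -c "
from plan import *
rows([.60,.12,.14],-9.35,6,255)"
```

```text
{"translation": [[14, -3, -4], [15, -4, -4], [15, -3, -4], [15, -4, -2], [15, -3, -3], [15, -3, -1]], "rot": [[0.001, 0.038, 0.0], [0.001, 0.038, 0.0], [0.001, 0.038, 0.0], [0.0, 0.038, 0.001], [0.001, 0.037, 0.0], [0.0, 0.038, 0.001]], "fingers": [255, 255, 255, 255, 255, 255]}
```

>>> {"op": "jog_arm", "data": {"translation": [[14, -3, -4], [15, -4, -4], [15, -3, -4], [15, -4, -2], [15, -3, -3], [15, -3, -1], [0, 0, 0], [0, 0, 0]], "rot": [[0.001, 0.038, 0], [0.001, 0.038, 0], [0.001, 0.038, 0], [0, 0.038, 0.001], [0.001, 0.037, 0], [0, 0.038, 0.001], [0, 0, 0], [0, 0, 0]], "fingers": [255, 255, 255, 255, 255, 255, 255, 255]}}

```text
time_s: 15.6
tcp_pos: [0.6013, 0.1201, 0.1413]
tool_rot: [-1.123, 1.327, -1.328]
wrist_force: [1.3, -0.2, -1.1]
grip_width: 0.033
```

```bash
python3 - <<'E'
from plan import *
d=snap('wrist','w10')
im=cv2.imread('pics/w10.png'); cv2.imwrite('pics/w10a.png',cv2.resize(im,None,fx=1.56,fy=1.56,interpolation=cv2.INTER_CUBIC))
s=sense();print(s['tcp_pos'],s['wrist_force'],cv2.Rodrigues(s['tool_rot'])[0].round(4))
E
```

```text
[0.6012851  0.12032035 0.14120521] [-0.27456028  0.57424396 -1.96366392] [[-0.1622  0.0032  0.9868]
 [-0.9868  0.0019 -0.1622]
 [-0.0024 -1.      0.0028]]
```

View pics/w10a.png

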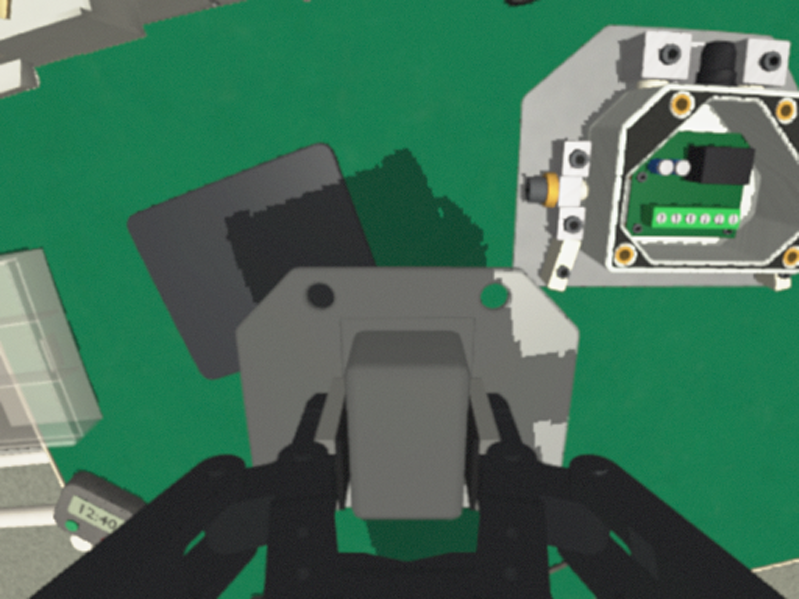

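```bash
python3 - <<'E'
from plan import *
a=load('w10');b=load('w6')
p=np.array([[681,104],[787,109],[624,254],[792,257]])/1.56
q=np.array([[364,117],[460,117],[336,243],[487,243]])/1.56
t=tri(a,p,b,q);print(t.round(4));fit(t);fit(plane(a,p,.047));fit(plane(b,q,.047))
rows([.6390,-.0422,.14],-9.35,6,255)
E
```

```text
[[ 6.794e-01 -2.150e-02  4.600e-02  1.000e-04]
 [ 6.709e-01 -7.480e-02  4.740e-02  5.000e-04]
 [ 6.111e-01  8.700e-03  4.560e-02  6.000e-04]
 [ 5.965e-01 -8.130e-02  4.730e-02  2.000e-04]]
origin [ 0.6395 -0.0423] yaw -9.32 res mm [[0.0, -0.1], [0.3, -0.1], [-0.3, -0.3], [-0.0, 0.5]] in nest mm [-0.7 -0.4] dyaw -0.02
origin [ 0.6397 -0.0421] yaw -9.46 res mm [[-0.3, 0.4], [0.3, -0.5], [0.1, 0.1], [-0.2, 0.0]] in nest mm [-0.5 -0.2] dyaw -0.16
origin [ 0.6394 -0.0423] yaw -9.37 res mm [[0.1, -0.1], [0.2, -0.0], [-0.2, -0.4], [-0.0, 0.5]] in nest mm [-0.8 -0.5] dyaw -0.07
{"translation": [[26, 0, 11], [25, 0, 10], [26, 0, 11], [26, 1, 10], [26, 0, 11], [25, 0, 11]], "rot": [[-0.0, 0.0, -0.0], [-0.001, 0.0, -0.0], [-0.0, 0.0, -0.001], [-0.001, 0.0, -0.0], [-0.0, 0.0, -0.001], [-0.001, 0.0, -0.0]], "fingers": [255, 255, 255, 255, 255, 255]}
```

>>> {"op": "jog_arm", "data": {"translation": [[26, 0, 11], [25, 0, 10], [26, 0, 11], [26, 1, 10], [26, 0, 11], [25, 0, 11], [0, 0, 0], [0, 0, 0]], "rot": [[0, 0, 0], [-0.001, 0, 0], [0, 0, -0.001], [-0.001, 0, 0], [0, 0, -0.001], [-0.001, 0, 0], [0, 0, 0], [0, 0, 0]], "fingers": [255, 255, 255, 255, 255, 255, 255, 255]}}

```text
time_s: 16.65
tcp_pos: [0.6392, -0.0415, 0.1399]
tool_rot: [-1.128, 1.329, -1.327]
wrist_force: [0.4, 0.7, -1.9]
grip_width: 0.033
```

```bash
python3 - <<'E'
from plan import *
s=sense();print(s['tcp_pos'],s['wrist_force'],cv2.Rodrigues(s['tool_rot'])[0].round(4))
rows([.6392,-.0422,.08],-9.35,4,255)
E
```

```text
[ 0.63919463 -0.04154361  0.1399251 ] [ 0.35437606  0.72644614 -1.8565979 ] [[-1.621e-01 -7.000e-04  9.868e-01]
 [-9.868e-01  8.000e-04 -1.621e-01]
 [-6.000e-04 -1.000e+00 -8.000e-04]]
{"translation": [[0, 15, 0], [0, 15, 0], [1, 15, 0], [0, 15, 0]], "rot": [[0.0, 0.0, -0.0], [0.0, 0.0, -0.0], [0.0, 0.0, -0.0], [0.001, 0.0, -0.001]], "fingers": [255, 255, 255, 255]}
```

Down to about 26 mm gap, then a check.

>>> {"op": "jog_arm", "data": {"translation": [[0, 15, 0], [0, 15, 0], [1, 15, 0], [0, 14, 0], [0, 0, 0], [0, 0, 0]], "rot": [[0, 0, 0], [0, 0, 0], [0, 0, 0], [0, 0, 0], [0, 0, 0], [0, 0, 0]], "fingers": [255, 255, 255, 255, 255, 255]}}

```text
time_s: 17.4
tcp_pos: [0.6396, -0.0434, 0.0815]
tool_rot: [-1.127, 1.328, -1.329]
wrist_force: [-0.4, -0.0, -1.5]
grip_width: 0.0327
```

```bash
python3 - <<'E'
from plan import *
d=snap('wrist','w11');snap('scene','s11')
im=cv2.imread('pics/w11.png'); cv2.imwrite('pics/w11a.png',cv2.resize(im,None,fx=1.56,fy=1.56,interpolation=cv2.INTER_CUBIC))
cv2.imwrite('pics/s11a.png',cv2.resize(cv2.imread('pics/s11.png')[120:230,190:340],None,fx=5,fy=5,interpolation=cv2.INTER_CUBIC))
s=sense();print(s['tcp_pos'],s['wrist_force'],cv2.Rodrigues(s['tool_rot'])[0].round(4))
E
```

```text
[ 0.63971903 -0.04345688  0.08197296] [ 0.11966595  0.26179752 -1.10450553] [[-1.625e-01  1.500e-03  9.867e-01]
 [-9.867e-01 -0.000e+00 -1.625e-01]
 [-2.000e-04 -1.000e+00  1.500e-03]]
```

View pics/w11a.png

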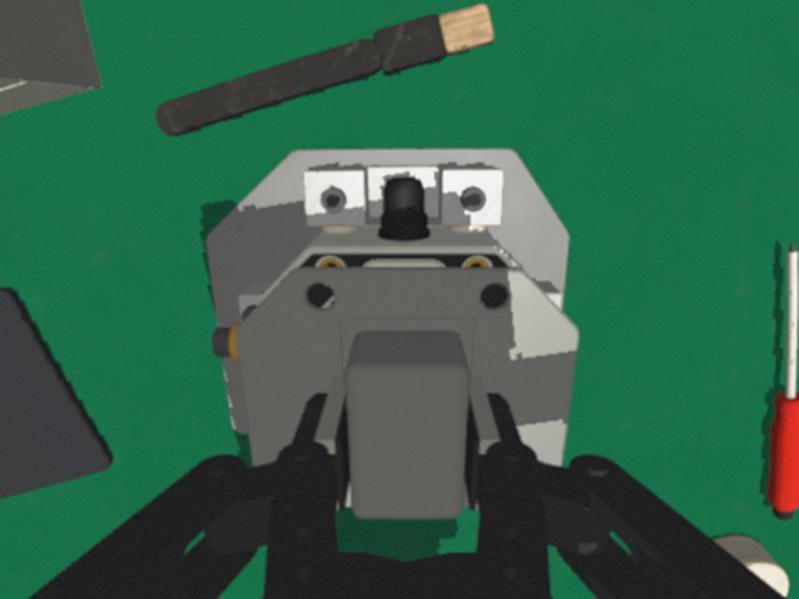

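View pics/s11a.png

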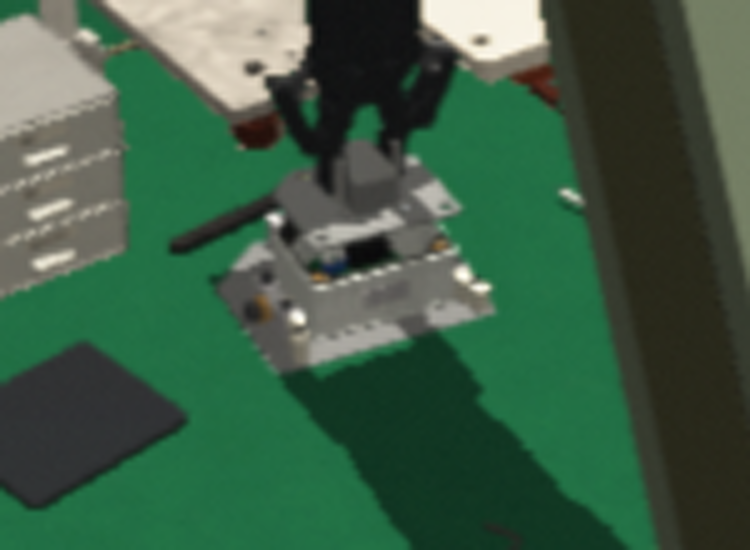

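>>> {"op": "jog_arm", "data": {"translation": [[-1.5, 5, -0.5], [0, 5, 0], [0, 4, 0], [0, 3, 0], [0, 0, 0], [0, 0, 0], [0, 0, 0]], "rot": [[0, 0, 0], [0, 0, 0], [0, 0, 0], [0, 0, 0], [0, 0, 0], [0, 0, 0], [0, 0, 0]], "fingers": [255, 255, 255, 255, 255, 255, 255]}}

```text
time_s: 18.38
tcp_pos: [0.6391, -0.0418, 0.0645]
tool_rot: [-1.127, 1.328, -1.329]
wrist_force: [1.0, -0.1, -1.4]
grip_width: 0.0327
```

```bash
python3 - <<'E'
from plan import *
d=snap('wrist','w12');snap('scene','s12');snap('top','t12')
im=cv2.imread('pics/w12.png'); cv2.imwrite('pics/w12a.png',cv2.resize(im,None,fx=1.56,fy=1.56,interpolation=cv2.INTER_CUBIC))
cv2.imwrite('pics/s12a.png',cv2.resize(cv2.imread('pics/s12.png')[120:230,190:340],None,fx=5,fy=5,interpolation=cv2.INTER_CUBIC))
s=sense();print(s['tcp_pos'],s['wrist_force'],cv2.Rodrigues(s['tool_rot'])[0].round(4))
E
```

```text
[ 0.63897893 -0.04185626  0.06438749] [ 0.27430421  0.98028747 -1.47615425] [[-1.625e-01  2.000e-04  9.867e-01]
 [-9.867e-01  1.000e-04 -1.625e-01]
 [-1.000e-04 -1.000e+00  2.000e-04]]
```

View pics/w12a.png

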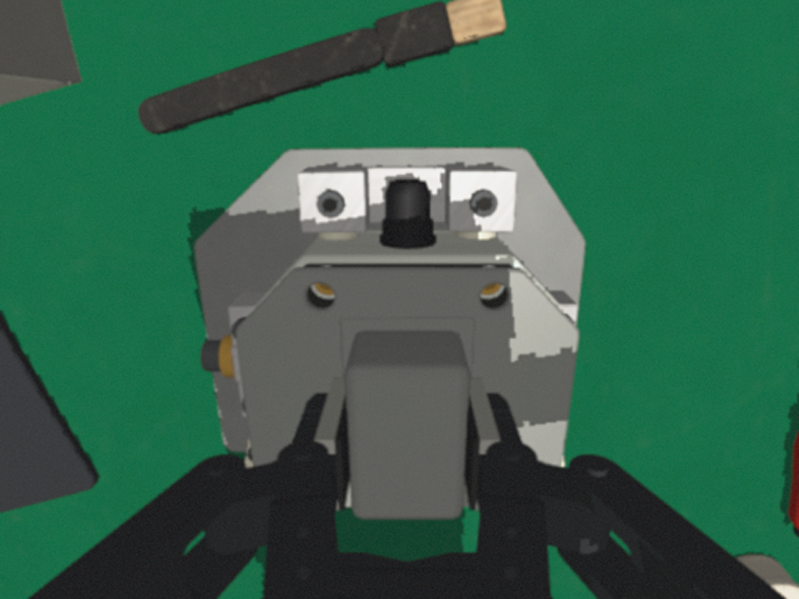

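View pics/s12a.png

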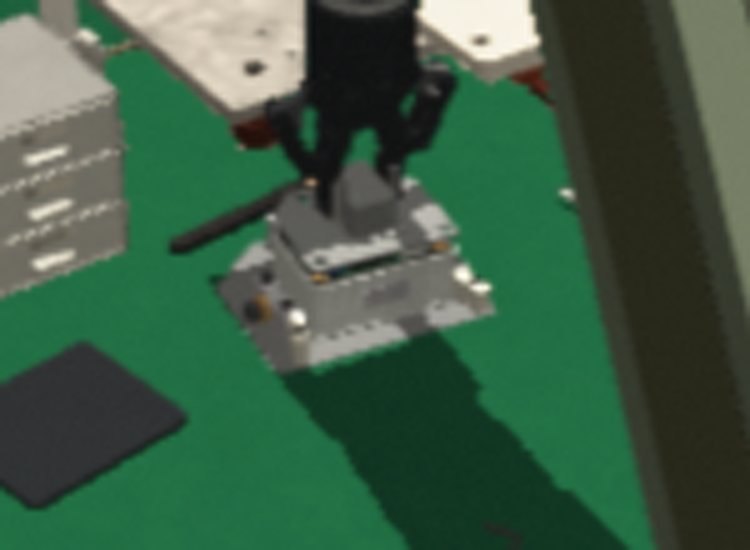

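```bash
python3 - <<'E'
from h import *
d=load('w12');s=load('s12');R=lambda t:np.array([[np.cos(t),-np.sin(t)],[np.sin(t),np.cos(t)]])
Hc=np.array([.6395,-.0422]);Hy=np.radians(-9.33)
Hh=M@R(Hy).T+Hc
c=plane(d,np.array([[321,293],[493,292]])/1.56,.0623)
print('far holes offset in housing frame mm',((c[:,:2]-Hh[:2])@R(Hy)*1000).round(1))
print('expected brass px in w12a',(proj(d,np.c_[Hh[:2],[.047]*2])*1.56).round(1))
# prediction of cover holes near in scene if as planned
tc=np.array([.6390,-.0419])
for nm,z,cc in(('cover top',.0623,tc),('cover under',.0583,tc),('rim',.048,Hc)):
    co=np.array([[-.045,.055],[-.045,-.055]])@R(Hy).T+cc
    print(nm,'near corners s12a',((proj(s,np.c_[co,[z]*2])-[190,120])*5).round(0).tolist(), 'holes',((proj(s,np.c_[(M[2:]@R(Hy).T+cc),[z]*2])-[190,120])*5).round(0).tolist())
im=cv2.imread('pics/s12.png')[155:190,235:290];cv2.imwrite('pics/s12b.png',cv2.resize(im,None,fx=14,fy=14,interpolation=cv2.INTER_CUBIC))
im=cv2.imread('pics/w12.png')[160:215,190:330];cv2.imwrite('pics/w12b.png',cv2.resize(im,None,fx=5.6,fy=5.6,interpolation=cv2.INTER_CUBIC))
E
```

```text
far holes offset in housing frame mm [[ 1.  -0.5]
 [ 1.3  0.7]]
expected brass px in w12a [[327.  281.8]
 [487.5 281.7]]
cover top near corners s12a [[311.0, 267.0], [458.0, 227.0]] holes [[318.0, 256.0], [441.0, 223.0]]
cover under near corners s12a [[311.0, 272.0], [458.0, 232.0]] holes [[318.0, 261.0], [440.0, 228.0]]
rim near corners s12a [[311.0, 283.0], [457.0, 244.0]] holes [[318.0, 273.0], [440.0, 240.0]]
```

View pics/s12b.png

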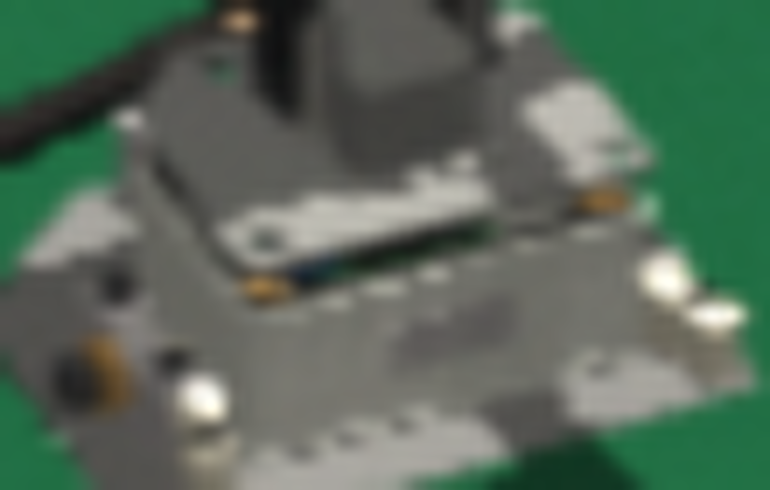

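View pics/w12b.png

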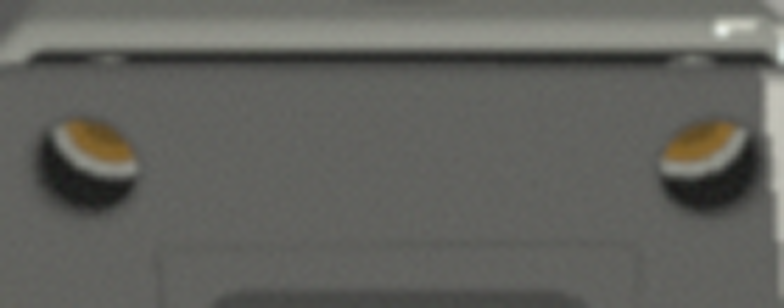

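>>> {"op": "jog_arm", "data": {"translation": [[0, 0, 0], [0, 0, 0]], "rot": [[0, 0, 0], [0, 0, 0]], "fingers": [255, 255]}}

```text
time_s: 18.77
tcp_pos: [0.6389, -0.0418, 0.0643]
tool_rot: [-1.127, 1.328, -1.328]
wrist_force: [-1.3, -0.7, -1.0]
grip_width: 0.0329
```

```bash
python3 - <<'E'
from h import *
s=sense();print(s['time_s'],s['tcp_pos'],s['wrist_force'],s['grip_width'],abs(s['joint_vel']).max())
print(finish_job())
E
```

```text
18.775 [ 0.63891746 -0.04182597  0.06426378] [-1.25097284 -0.68131564 -0.99528756] 0.03294489644809088 0.001741600188840036
the job is handed in; nothing more can be done
None
```

The housing is fully home in the nest. The gripper is holding the cover about 10 mm above the gasket, with the holes lined up. I handed the job in at 18.8 s; `finish_job` gives no verdict, so the results below are from my own checks.

- **Housing:** I slid it along the bench with the half-open fingers until it stopped against the back stops at about 17 N, then let go. Two-view measurement of the brass inserts put it within 1 mm of my measured home point, turned about 0.02°. The first stretch of the push left it 3.7 mm to the right, which I corrected on the way in.
- **Cover:** I gripped it by the dome (33 mm opening) and lifted it off the pad. While the fingers closed, the wrist force showed about 5 N upward, probably the tips resting on the plate. Its position in the gripper was still right afterwards.
- **Final hold:** The gripper is level to about 0.001 rad and still. The cover was brought in from above at about 14 cm and stopped well above the rim, and no contact showed in the wrist force. The far holes measured 1.0–1.3 mm forward and about 0.5–0.7 mm sideways of their threaded holes. The gripper position alone suggested about 0.5 mm the other way. Both are well inside 4 mm, so I left it.
- **Near holes:** I could only check these in the coarse scene view. Both cover holes and inserts appeared about one pixel off where I predicted, by the same amount, which agrees with a level cover and a 10 mm gap.
- **Screw tin, stopwatch and setting block:** I kept clear of all three but did not measure them again at the end.

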